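Lock a bowl blank in the glue-up board

TASK

Slide the blue stop on the white glue-up board until it holds the bowl blank snugly against the wooden fence, with no gap on either side. Then take the orange flat-blade driver from its rack, seat its blade in the slot of the slanted brass lock screw on the stop and, keeping the blade seated, turn the screw clockwise as far as it goes. Finally stand the orange driver back upright in its own hole in the rack, leaving the green driver, the glue bottle and the spare ring where they are and the blank flat on the board.

Things in the scene. Friction and masses are not known exactly. Their poses are not given: they have to be found in the camera images.
- jig: White laminate glue-up board, fixed, 240 mm (its x) by 380 mm (its y), top at 18 mm; origin at its underside, 20 mm to +y of the board's middle; z up. A light wood fence (130 mm along x, 26 mm high) stands at the +y end, its face at y = +130 mm. A blue stop, a block 74 mm (x) by 130 mm (y) with its top 28 mm above the board, slides along y towards it.
- stop (a joint): Position of the blue sliding stop (m): 0 fully back, grows towards the fence (+y of the board), at most 0.072. Its front face is at y = -45 mm + this value in the board's frame, so with the blank touching both fence and stop it reads 0.065. It slides with 4 N of friction and stays where it is left.
- stop_grip (a point): A point on the vertical axis of the stop's square black grip post, 12 mm below its top. Post 22 by 22 mm, sides along the board's x and y, standing 44 mm above the blue block; its axis is 112 mm behind the stop's front face, at the board's x = 0. Axes as the board's.
- blank: Loose round bowl blank, light and dark wood with white faceplate on top, about 0.6 kg, flat on the board between fence and stop, touching neither at first. 110 mm diameter over the lowest 30 mm, 90 mm up to 50 mm, 82 mm up to 58 mm, a 38 mm hub up to 76 mm. Origin at the centre of its underside, z up. Touching the fence, its y in the board's frame is +75 mm.
- lock_screw (a joint): Angle of the brass lock screw on the stop (rad), growing clockwise as seen looking onto its head. Starts between 0 and 0.35; hard stop at 1.45 (locked). Friction 0.1 N m; stays where it is left, does not move along its axis. Its head lies in a round aluminium boss, bore 29 mm, outside 40 mm, whose rim is 9 mm above the slot's floor.
- screw_slot (a point): Centre of the floor of the lock screw's slot: 40 mm behind the stop's front face, 12 mm to +x of the board's x = 0, 68 mm above the table. z: out along the screw's axis, leaning 30 degrees from vertical to the board's +x side; x: along the slot (turns with the screw). Head 26.6 mm diameter; slot right across it, 4.8 mm wide, 7 mm at the mouth, 6.5 mm deep.
- flat_driver: Loose flat-blade driver, orange handle, 0.1 kg, 172 mm long, standing blade down in one of the rack's holes. Origin mid blade tip; z up the shaft, x along the blade's width. Blade 14 mm wide, 2.4 mm thick at the tip, 3.2 mm from 8 mm up; shaft 8 mm; black collar 34 mm diameter at 78 to 84 mm from the tip rests on the rack; handle 24 mm square, sides along x and y, at 84 to 170 mm.
- blade_tip (a point): Middle of the flat driver's blade tip (same point and axes as the driver's origin).
- cross_driver: Bystander: driver with green handle and cross point, same sizes and axes as the orange one, standing in the other hole of the rack.
- rack: Fixed wooden driver rack, 170 mm (its x) by 64 mm (its y) by 95 mm high; origin at the centre of its underside, z up. Two square vertical through holes of 22 mm at x = -45 mm and x = +45 mm, y = 0. A driver standing in it has its tip 17 mm above the table.
- glue_bottle: Bystander: loose white glue bottle with red cap, 64 mm diameter, 170 mm tall; origin at the centre of its underside.
- spare_ring: Bystander: loose dark wooden ring lying flat, 100 mm outer diameter, 20 mm high; origin at the centre of its underside.
Mind the look-alikes: they are no part of the job. There is more than one size of the blank; the job needs the largest. There is more than one size of the flat_driver; the job needs the smaller.

How it is judged (in metres and radians):
On the way, in this order (a step that is already met when the one before it is completed fails the run):
1. the stop has been slid up so that the blank is held between fence and stop (value of joint stop above 0.0615 m and y of blank in the frame of jig above 0.0715 m and x of blank in the frame of jig between -0.03 and 0.03 m and angle between blank's own z axis and vertical below 0.06 rad), for 0.2 s.
2. the driver's blade is seated in the slot of the still unlocked screw (distance between blade_tip and screw_slot below 0.008 m and z of blade_tip in the frame of screw_slot below 0.0035 m and angle between the z axis of flat_driver and the z axis of screw_slot, either way round below 0.17 rad and angle between the x axis of flat_driver and the x axis of screw_slot, either way round below 0.3 rad and value of joint lock_screw below 0.7 rad), for 0.1 s.
3. the screw is turned clockwise to its stop with the blade still seated (all of step 1 and distance between blade_tip and screw_slot below 0.008 m and z of blade_tip in the frame of screw_slot below 0.0035 m and angle between the z axis of flat_driver and the z axis of screw_slot, either way round below 0.17 rad and angle between the x axis of flat_driver and the x axis of screw_slot, either way round below 0.3 rad and value of joint lock_screw above 1.3 rad), for 0.1 s.
At the end, for the whole second after the job is handed in: Blank flat (0.06 rad), within 3.5 mm of fence and stop (blank y over 71.5 mm, x within 30 mm of middle; stop over 0.0615 m); screw over 1.3 rad; orange driver at rest, upright (0.08 rad), in the hole it came from (tip within 20 mm of its start, 10 to 22 mm above the table) (all of step 1 and value of joint lock_screw above 1.3 rad and z of blade_tip in the frame of rack between 0.01 and 0.022 m and angle between flat_driver's own z axis and vertical below 0.08 rad and y of blade_tip in the frame of rack between -0.02 and 0.02 m and linear speed of flat_driver below 0.02 m/s and distance of blade_tip from where it was at the start of the episode below 0.02 m); the robot touches nothing.
It fails at once if the screw is turned (faster than 0.4 rad/s) with the driver's blade out of the slot ((velocity of joint lock_screw above 0.4 rad/s or velocity of joint lock_screw below -0.4 rad/s) and distance between blade_tip and screw_slot above 0.014 m).
It fails at once if the blank is tipped or lifted (angle between blank's own z axis and vertical above 0.25 rad).
It fails at once if the green driver is disturbed (moved 20 mm or tilted 0.25 rad) (distance of cross_driver from where it was at the start of the episode above 0.02 m or angle between cross_driver's own z axis and vertical above 0.25 rad).
It fails at once if the glue bottle is moved 20 mm or tipped (distance of glue_bottle from where it was at the start of the episode above 0.02 m or angle between glue_bottle's own z axis and vertical above 0.3 rad).
It fails at once if the spare ring is moved 20 mm or tipped (distance of spare_ring from where it was at the start of the episode above 0.02 m or angle between spare_ring's own z axis and vertical above 0.3 rad).
It also fails if it takes over 70 s, if anything falls off the work surface, if the arm or the gripper's body presses on something with over 40 N, if the wrist force passes 120 N, or if a joint passes its speed limit or range.

ROBOT

A 6-joint arm with a two-finger parallel gripper is mounted at the origin on the work surface. World frame = base frame: x ahead of the robot, y to its left, z up, the work surface at z = 0. Lengths are in mm, angles in degrees, forces in N, time in s.
With the tool pointing down it reaches from about 275 to 850 mm from the base axis. Payload 5.2 kg.
Tool frame: the origin (TCP) lies between the finger pads; the fingertips stand 25 mm ahead of it and the grasp point (between the pads) lies 6 mm ahead of it; z points along the fingers, y is the direction in which the jaws open and shut (so a half turn about z gives the same grasp; the last joint's range is limited). The gripper opens to 85 mm and grips with 20 to 120 N. Pads are 22 mm wide; open, the fingers measure 114 mm over their backs; the gripper's body (76 mm by 85 mm) begins 54 mm behind the grasp point. The pads swing forward as they close: fully open they stand 13 mm farther back than shut.
Start: joints at [-76.192, 14.817, 87.949, -0, 77.235, -11.62], TCP at [236.176, -496.715, 256.31] pointing down, gripper open.
Joint ranges: [-179.93, 179.93], [-52.35, 119.4], [10.71, 147.94], [-69.91, 249.91], [12.55, 155.21], [-178.61, 178.61]. Speed limits (degrees/s): [147.25, 147.25, 180, 180, 180, 180].

INTERFACE

Orientations are given as a 3x3 rotation matrix whose columns are the frame's x, y, z axes.
In Python, from cell import arm, imaging gives the robot as it stands.
- The arm moves only by the tool send_rows, never from a script. Its arguments are lists of equal length, an entry for each row: "xyz": the shift along the tool's x, y, z normalised to -1 to 1, where 1 is 1000 mm, a list of three; "dr": the turn, a rotation vector about the tool's x, y, z normalised to -1 to 1, where 1 is 120 degrees, a list of three; "grip": the closure, from -1 (fully open) to 1 (shut), so that 0 is half open. In form: {"xyz": [[dx, dy, dz], ...], "dr": [[wx, wy, wz], ...], "grip": [grip, ...]}. A call has 1 to 20 rows; each row is the pose to reach, as a shift and turn from the pose commanded when the call began, along the tool's axes at that moment; what a row does not reach only later rows make up. A row lasts 1/10 s, in which the tool goes at most 50 mm and 8.59 degrees, less where a joint would pass 70% of its speed; a pose out of reach is approached as far as the arm can. A call with a number of a shift or a turn outside -1 to 1 is refused whole. A call with a gripper value outside its range is refused whole. The fingers move at their own pace and stop on an object; "force" is the grip in N (left out, the last holds). Time passes only in rows, so rows that repeat a pose let the fingers close. It gives the time, the measured TCP pose, the force and the opening at its end, in the units of the state.
- arm.state(): the state, without advancing time (a new reading comes with each control period).
- imaging.grab_frame(name): name is "scene" or "side" or "wrist"; returns a dict with "img" (400x640x3 uint8, blue, green, red), "fx", "fy", "cx", "cy" (pixels), "view" (4x4, takes a point from world to camera coordinates); the wrist camera has in their place "tool_from_camera" (4x4, takes a point from camera to tool coordinates, whose origin is the TCP and whose axes are the flange's). Camera axes: x right, y down, z forward; pixel columns grow to the right and rows downward; lengths in mm; the calibration is good to about 2 mm. A picture is of the moment at which its call begins: read the wrist's pose just before it. There is no depth.
- arm.job_done(): hands the job in, once; it reports no verdict.
The state is a dict: "t": time; "joint_pos": joint angles; "joint_velocities": joint speeds; "tau": joint torques, N m; "tool_pos": TCP position; "ee_rot": TCP orientation; "force": force on the tool from outside, world axes, zero at the start; "ft_torque": the same for the moment, N m; "width": opening from 0.0 (shut) to 1.0 (fully open).
Only numpy, scipy, OpenCV 4.12 (cv2) and the standard library are available. Lean on these libraries where they do the work, as an engineer would, in place of code of your own. Each camera call takes 0.05 s, during which the arm holds its last target.

## Working session

There is one attempt and no reset: what is moved stays moved. The work goes in short steps, Python scripts to look and compute and a tool call to move; the robot and the scene stay as the last step left them, time stands still between calls to the robot, and variables do not carry over. Pictures are saved under pics/ and viewed, and the job is handed in when it is done.

Besides the shell and the picture viewer there is one more tool, called after "Call:" as name(argument=value, ...), one argument or row to a line, values as JSON. send_rows: Moves the arm, as the interface text tells. Scaled input: -1 to 1 covers 1000 mm each way for a shift and 120 degrees each way for a turn. Its arguments: {"type":"object","properties":{"xyz":{"type":"array"},"dr":{"type":"array"},"grip":{"type":"array"},"force":{"type":"number"}},"required":["xyz","dr","grip"]}

```bash
ls -la; mkdir -p pics; python3 - <<'E'
from cell import arm, imaging
import cv2
print(arm.state())
for n in ("scene","side","wrist"):
    f=imaging.grab_frame(n); cv2.imwrite(f"pics/a_{n}.png",f["img"])
    print(n,{k:v for k,v in f.items() if k!="img"})
E
```

```text
total 12
drwxr-xr-x  3 agent agent 4096 Dec  6 17:23 .
drwxr-xr-x 23 root  root  4096 Dec  6 17:23 ..
drwxr-xr-x  2 agent agent 4096 Dec  6 17:23 pics
{'t': 0.0, 'joint_pos': array([-7.61906692e+01,  1.48592756e+01,  8.80121335e+01, -2.29356836e-03,
        7.72327140e+01, -1.16204116e+01]), 'joint_velocities': array([-0.04738364, -0.01161751,  0.08896476, -0.09450174,  0.03792839,
       -0.03353906]), 'tau': array([ 2.59136163e-03, -4.46030188e+01, -2.90567297e+01, -3.25151759e-04,
        1.14770205e-02,  1.45599948e-06]), 'tool_pos': array([ 236.05688452, -496.23282978,  255.46708548]), 'ee_rot': array([[ 9.03108772e-01,  4.29411600e-01, -4.71684078e-04],
       [ 4.29411734e-01, -9.03107126e-01,  1.75544358e-03],
       [ 3.27826587e-04, -1.78790318e-03, -9.99998348e-01]]), 'force': array([-0.25599138, -0.32081752, -0.23355444]), 'ft_torque': array([0.01034921, 0.00617986, 0.01640971]), 'width': 0.9997067104090734}
scene {'fx': 380.5554771172704, 'fy': 380.5554771172704, 'cx': 321.0695073306466, 'cy': 204.7359715825109, 'view': array([[-1.52193535e-02,  9.99830175e-01,  1.039192
[... 519 characters left out ...]
4.64677126e-01, -8.39230307e-01,
         2.30704621e+02],
       [ 4.47627172e-01, -7.09925083e-01, -5.43724462e-01,
         8.88560664e+02],
       [ 0.00000000e+00,  0.00000000e+00,  0.00000000e+00,
         1.00000000e+00]])}
wrist {'fx': 298.3171714708221, 'fy': 298.3171714708221, 'cx': 317.0394564255468, 'cy': 203.97078851825054, 'tool_from_camera': array([[-2.43337648e-04, -9.62693905e-01, -2.70592657e-01,
         6.93664211e+01],
       [ 9.99999325e-01,  7.32391299e-05, -1.15984059e-03,
        -8.22017833e-01],
       [ 1.13638944e-03, -2.70592757e-01,  9.62693237e-01,
        -1.19066204e+02],
       [ 0.00000000e+00,  0.00000000e+00,  0.00000000e+00,
         1.00000000e+00]])}
```

View pics/a_scene.png

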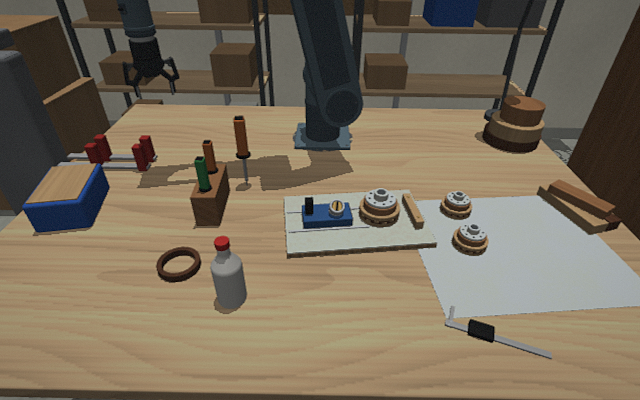

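View pics/a_side.png

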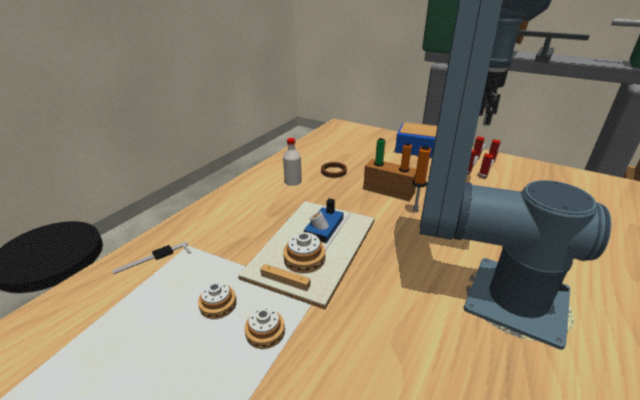

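View pics/a_wrist.png

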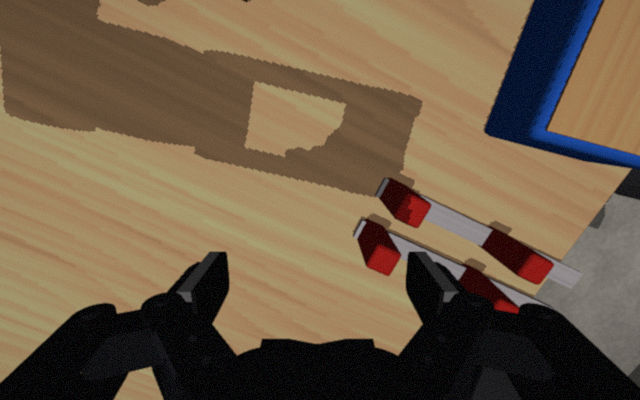

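```bash
cat > h.py <<'E'
import numpy as np, cv2
from cell import arm, imaging
def grab(n,save=None):
    s=arm.state() if n=="wrist" else None
    f=imaging.grab_frame(n)
    K=np.array([[f["fx"],0,f["cx"]],[0,f["fy"],f["cy"]],[0,0,1]])
    if n=="wrist":
        T=np.eye(4);T[:3,:3]=s["ee_rot"];T[:3,3]=s["tool_pos"]
        C=T@f["tool_from_camera"]
    else: C=np.linalg.inv(f["view"])
    if save: 
        cv2.imwrite(f"pics/{save}.png",f["img"])
        np.savez(f"pics/{save}.npz",K=K,C=C)
    return f["img"],K,C
def load(save):
    d=np.load(f"pics/{save}.npz"); return cv2.imread(f"pics/{save}.png"),d["K"],d["C"]
def ray(K,C,p):
    d=C[:3,:3]@np.linalg.inv(K)@np.array([p[0],p[1],1.]); return C[:3,3],d/np.linalg.norm(d)
def onz(K,C,p,z):
    o,d=ray(K,C,p); return o+d*(z-o[2])/d[2]
def tri(*vs): # (K,C,p)
    A=np.zeros((3,3));b=np.zeros(3);R=[]
    for K,C,p in vs:
        o,d=ray(K,C,p);M=np.eye(3)-np.outer(d,d);A+=M;b+=M@o;R.append((M,o))
    x=np.linalg.solve(A,b); return x,[round(float(np.linalg.norm(M@(x-o))),1) for M,o in R]
def proj(K,C,X):
    c=np.linalg.inv(C)@np.append(X,1); u=K@c[:3]; return u[:2]/u[2]
def crop(img,x0,y0,x1,y1,s,name):
    cv2.imwrite(f"pics/{name}.png",cv2.resize(img[y0:y1,x0:x1],None,fx=s,fy=s,interpolation=cv2.INTER_CUBIC))
E
python3 - <<'E'
from h import *
for n in("scene","side"): grab(n,"b_"+n)
i,K,C=load("b_scene"); crop(i,140,100,440,320,2.6,"b_sc")
i2,K2,C2=load("b_side"); crop(i2,230,110,490,310,3,"b_si")
for n,a,b,z in(("post top",(308,201),(331,202),90),("hub",(381,194),(304,238),94),("driver top",(208,143),(406,147),189),("green",(201,160),(380,142),189),("cap",(222,241),(291,141),170),("bigdrv",(239,120),(424,148),200)):
    print(n,onz(K,C,a,z).round(),onz(K2,C2,b,z).round(),tri((K,C,a),(K2,C2,b)))
for p in((283,196),(423,192),(437,242),(286,251)): print(onz(K,C,p,18).round())
E
```

```text
post top [545. -30.  90.] [528. -21.  90.] (array([533.77003933, -31.18432352,  81.97474227]), [0.3, 0.3])
hub [514. 161.  94.] [498. 166.  94.] (array([502.64106174, 161.5214841 ,  87.59228084]), [1.6, 1.6])
driver top [ 425. -303.  189.] [ 410. -289.  189.] (array([ 415.24858662, -305.68366606,  182.62794376]), [1.4, 1.4])
green [ 515. -297.  189.] [ 497. -282.  189.] (array([ 503.94141142, -301.27737434,  181.30262892]), [1.0, 1.0])
cap [ 791. -186.  170.] [ 777. -175.  170.] (array([ 785.64193993, -187.41924327,  164.05983125]), [0.8, 0.8])
bigdrv [ 299. -242.  200.] [ 353. -286.  200.] (array([ 339.86569001, -233.31094044,  220.99971901]), [2.8, 2.8])
[ 424. -110.   18.]
[390. 309.  18.]
[614. 300.  18.]
[657. -80.  18.]
```

View pics/b_sc.png

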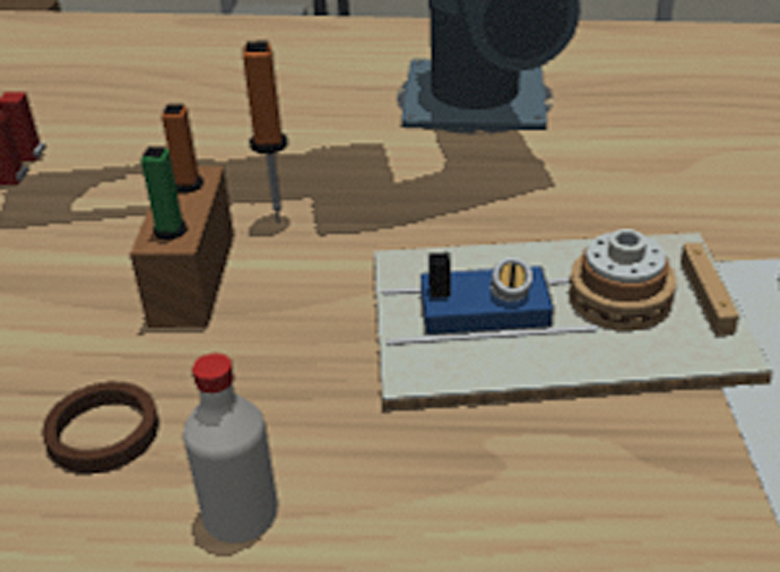

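View pics/b_si.png

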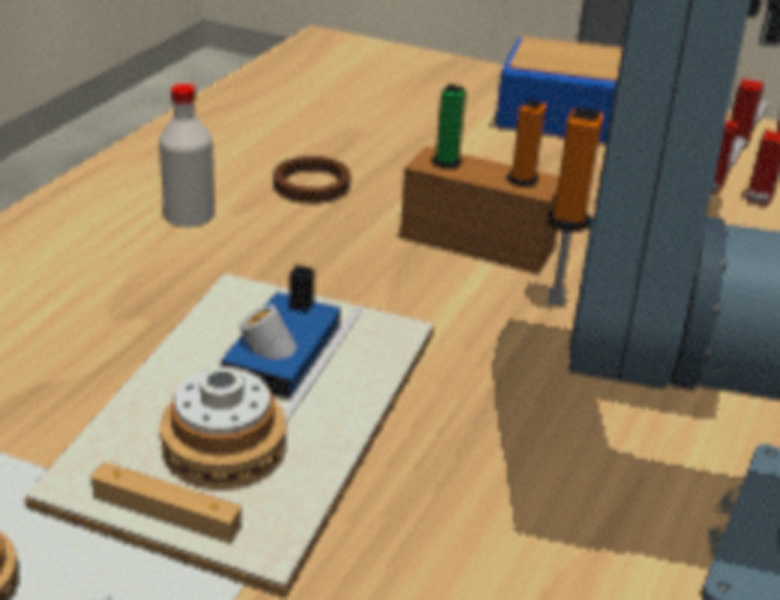

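Call:
send_rows(
  xyz=[
    [0, 0, -0.05],
    [0, 0, -0.084],
    [0.285, -0.079, -0.084],
    [0.285, -0.079, -0.084],
    [0.285, -0.079, -0.084],
    [0.285, -0.079, -0.084],
    [0.285, -0.079, -0.084],
    [0.285, -0.079, -0.084],
    [0.285, -0.079, -0.084],
    [0.285, -0.079, -0.084],
    [0.285, -0.079, -0.084],
    [0.285, -0.079, -0.084],
    [0.285, -0.079, -0.084],
  ],
  dr=[
    [0, 0, 0],
    [0, 0, 0],
    [0, 0, -0.538],
    [0, 0, -0.538],
    [0, 0, -0.538],
    [0, 0, -0.538],
    [0, 0, -0.538],
    [0, 0, -0.538],
    [0, 0, -0.538],
    [0, 0, -0.538],
    [0, 0, -0.538],
    [0, 0, -0.538],
    [0, 0, -0.538],
  ],
  grip=[-1, -1, -1, -1, -1, -1, -1, -1, -1, -1, -1, -1, -1],
)

```text
t: 1.55
tool_pos: [459.4, -303.3, 340.3]
ee_rot: [[0.003, 1.0, -0.0], [1.0, -0.003, 0.0], [0.0, -0.0, -1.0]]
force: [0.2, -0.2, 0.3]
width: 1.003
```

```bash
python3 - <<'E'
from h import *
s=arm.state(); print(s["t"],s["tool_pos"],s["ee_rot"].round(3),s["joint_pos"].round(1))
grab("wrist","c_rack")
E
```

```text
1.55 [ 459.38709241 -303.28269882  340.25327479] [[ 0.003  1.    -0.   ]
 [ 1.    -0.003  0.   ]
 [ 0.    -0.    -1.   ]] [-45.   12.5  79.4   0.   88.1 -44.9]
```

View pics/c_rack.png

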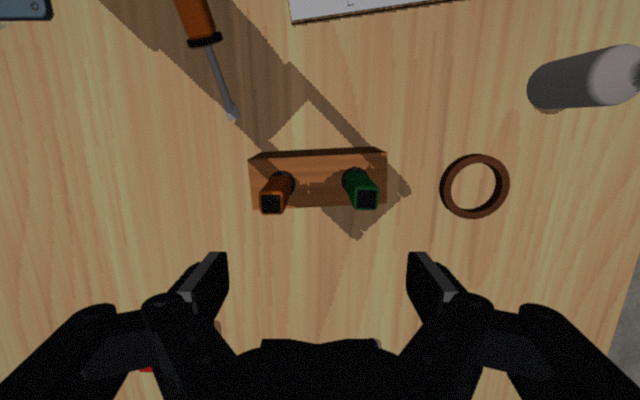

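```bash
python3 - <<'E'
from h import *
i,K,C=load("c_rack"); crop(i,180,0,440,240,3,"c_z")
a,Ka,Ca=load("b_scene");b,Kb,Cb=load("b_side")
print(tri((K,C,(271,203)),(Ka,Ca,(208,142.5)),(Kb,Cb,(407,146))), onz(K,C,(271,203),187))
print(tri((K,C,(366,198)),(Ka,Ca,(200,159.5)),(Kb,Cb,(381,141))), onz(K,C,(366,198),187))
print("rack corners",[onz(K,C,p,95).round() for p in((249,163),(386,152),(251,209))])
print("big tip",onz(K,C,(233,116),0))
E
```

```text
(array([ 414.38675542, -307.95170704,  184.59413933]), [1.9, 1.6, 0.7]) [ 415.97689538 -308.79584098  187.        ]
(array([ 504.30427588, -304.62528466,  183.46533428]), [2.0, 0.8, 1.7]) [ 505.74948553 -304.14625664  187.        ]
rack corners [array([ 377., -283.,   95.]), array([ 543., -271.,   95.]), array([ 375., -342.,   95.])]
big tip [ 335.58623587 -226.9404027     0.        ]
```

View pics/c_z.png

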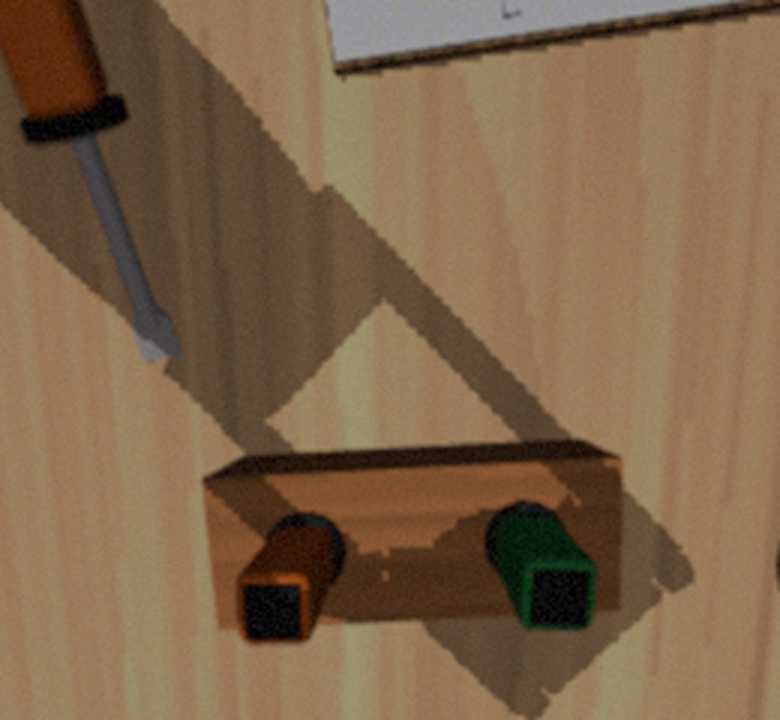

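Call:
send_rows(
  xyz=[
    [0.4, 0.071, 0],
    [0.4, 0.071, 0],
    [0.4, 0.071, 0],
    [0.4, 0.071, 0],
    [0.4, 0.071, 0],
    [0.4, 0.071, 0],
    [0.4, 0.071, 0],
    [0.4, 0.071, 0],
    [0.4, 0.071, 0],
    [0.4, 0.071, 0],
    [0.4, 0.071, 0],
  ],
  dr=[
    [0, 0, 0],
    [0, 0, 0],
    [0, 0, 0],
    [0, 0, 0],
    [0, 0, 0],
    [0, 0, 0],
    [0, 0, 0],
    [0, 0, 0],
    [0, 0, 0],
    [0, 0, 0],
    [0, 0, 0],
  ],
  grip=[-1, -1, -1, -1, -1, -1, -1, -1, -1, -1, -1],
)

```text
t: 2.7
tool_pos: [530.7, 95.9, 340.2]
ee_rot: [[0.001, 1.0, -0.0], [1.0, -0.001, -0.001], [-0.001, -0.0, -1.0]]
force: [0.3, -1.1, 0.5]
width: 0.998
```

```bash
python3 - <<'E'
from h import *
s=arm.state(); print(s["t"],s["tool_pos"],s["joint_pos"].round(1))
i,K,C=grab("wrist","d_jig"); cv2.imwrite("pics/d_jig_s.png",cv2.resize(i,(800,500),interpolation=cv2.INTER_CUBIC))
E
```

```text
2.7 [530.66682826  95.90991869 340.20244015] [-1.6 11.3 80.9 -0.  87.8 -1.5]
```

View pics/d_jig_s.png

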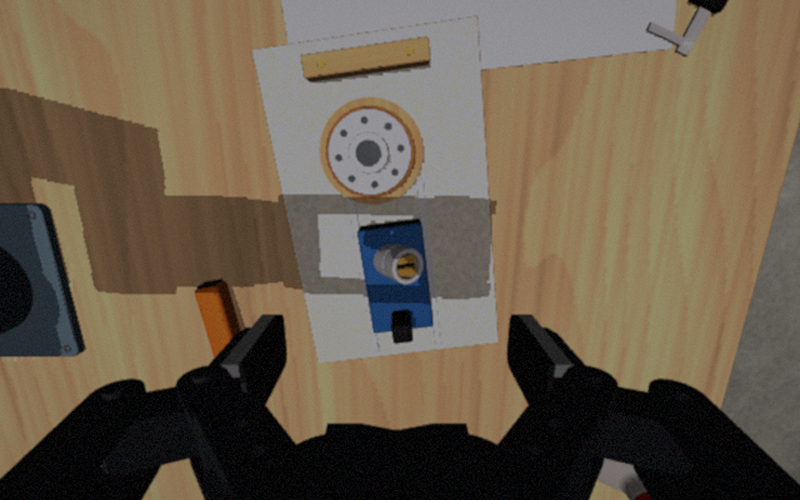

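```bash
python3 - <<'E'
from h import *
i,K,C=load("d_jig"); crop(i,240,150,400,300,5,"d_z")
P=[onz(K,C,(np.array(p)/1.25),18) for p in((254,48),(478,17),(497,341),(318,361))]
for p in P: print(p.round(1))
def ang(v): return np.degrees(np.arctan2(-v[0],v[1]))
print("yaw sides",ang(P[0]-P[3]),ang(P[1]-P[2]),"ends",[np.degrees(np.arctan2(v[1],v[0])) for v in (P[1]-P[0],P[2]-P[3])])
print([np.linalg.norm(v) for v in (P[0]-P[3],P[1]-P[2],P[1]-P[0],P[2]-P[3])], np.mean(P,0))
b,Kb,Cb=load("b_side");a,Ka,Ca=load("b_scene")
print("post top",tri((K,C,(401/1.25,333/1.25)),(Ka,Ca,(308,199)),(Kb,Cb,(331,201))),onz(K,C,(403/1.25,331/1.25),90))
print("hub",onz(K,C,(369/1.25,152/1.25),94))
E
```

```text
[379.6 270.6  18. ]
[616.2 299.2  18. ]
[662.8 -75.8  18. ]
[ 425.8 -105.3   18. ]
yaw sides 7.006050309631287 7.086046731002952 ends [np.float64(6.9044935412739745), np.float64(7.0779132138383245)]
[np.float64(378.6503539627368), np.float64(377.92895285935697), np.float64(238.2454922701235), np.float64(238.7729704147191)] [521.09661298  97.1608918   18.        ]
post top (array([534.06794854, -29.93568091,  86.85467833]), [2.3, 1.6, 1.1]) [537.90402583 -24.20732279  90.        ]
hub [505.09915346 164.09039098  94.        ]
```

View pics/d_z.png

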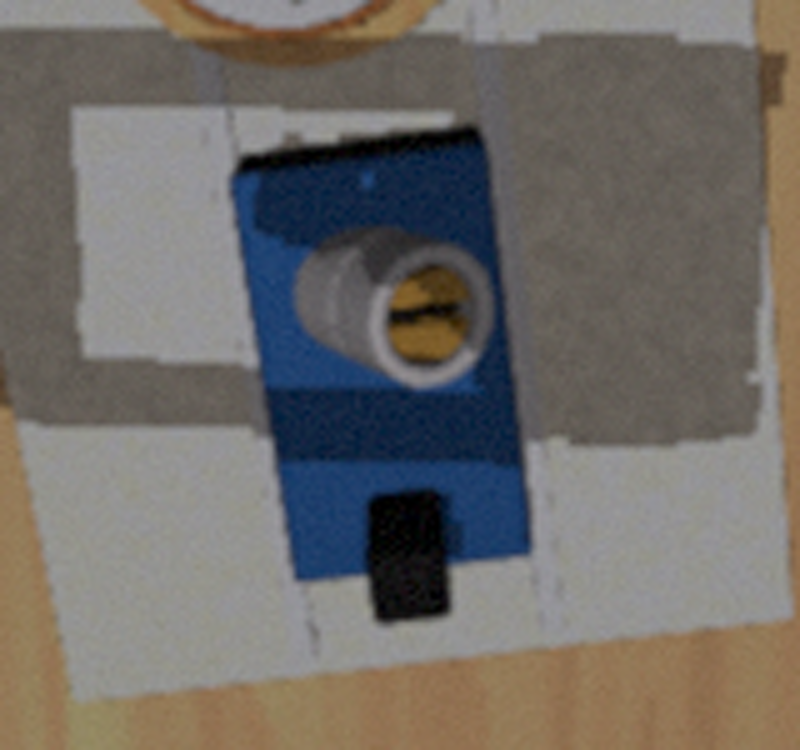

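```bash
cat >> h.py <<'E'
yaw=np.radians(7.0); BX=np.array([np.cos(yaw),np.sin(yaw),0]);BY=np.array([-np.sin(yaw),np.cos(yaw),0])
O=np.array([518.7,117.0,0])
def tob(p): p=np.array(p)-O; return np.array([p@BX,p@BY,p[2]])
def fromb(b): return O+BX*b[0]+BY*b[1]+np.array([0,0,b[2]])
E
python3 - <<'E'
from h import *
i,K,C=load("d_jig")
for p in((408,587),(374,560),(442,552),(449,612),(379,620)):
    q=onz(K,C,(240+p[0]/5,150+p[1]/5),90); print(q.round(1),tob(q).round(1))
for p in((300,579),(528,551),(236,172),(481,140)):
    q=onz(K,C,(240+p[0]/5,150+p[1]/5),46); print(q.round(1),tob(q).round(1))
q=onz(K,C,(369/1.25,152/1.25),94);print("hub",tob(q))
s=arm.state();print(s["tool_pos"],s["ee_rot"])
E
```

```text
[536.8 -28.1  90. ] [   0.3 -146.2   90. ]
[527.6 -20.   90. ] [  -7.9 -137.1   90. ]
[546.  -17.6  90. ] [  10.7 -137.    90. ]
[548.1 -35.7  90. ] [  10.6 -155.2   90. ]
[528.9 -38.1  90. ] [  -8.8 -155.2   90. ]
[504.5 -48.5  46. ] [ -34.3 -162.5   46. ]
[573.9 -39.2  46. ] [  35.8 -161.7   46. ]
[488.6  78.4  46. ] [-34.6 -34.7  46. ]
[557.6  87.5  46. ] [ 35.  -34.1  46. ]
hub [-7.76059286 48.39691259 94.        ]
[530.7169246   95.46638944 340.2942204 ] [[ 2.15809094e-03  9.99997659e-01 -1.58526277e-04]
 [ 9.99997456e-01 -2.15819447e-03 -6.55850949e-04]
 [-6.56191544e-04 -1.57110488e-04 -9.99999772e-01]]
```

Call:
send_rows(
  xyz=[
    [-0.124, 0.0065, 0.05],
    [-0.124, 0.0065, 0.1],
    [-0.124, 0.0065, 0.1],
    [-0.124, 0.0065, 0.15],
    [-0.124, 0.0065, 0.18],
    [-0.124, 0.0065, 0.2],
    [-0.124, 0.0065, 0.22],
    [-0.124, 0.0065, 0.24],
    [-0.124, 0.0065, 0.256],
    [-0.124, 0.0065, 0.256],
    [-0.124, 0.0065, 0.256],
  ],
  dr=[
    [0, 0, -0.0575],
    [0, 0, -0.0575],
    [0, 0, -0.0575],
    [0, 0, -0.0575],
    [0, 0, -0.0575],
    [0, 0, -0.0575],
    [0, 0, -0.0575],
    [0, 0, -0.0575],
    [0, 0, -0.0575],
    [0, 0, -0.0575],
    [0, 0, -0.0575],
  ],
  grip=[-1, -1, -1, -1, -1, -1, -1, -1, -1, -1, -1],
)

```text
t: 3.85
tool_pos: [537.1, -28.5, 84.6]
ee_rot: [[-0.118, 0.993, -0.0], [0.993, 0.118, -0.0], [-0.0, -0.0, -1.0]]
force: [-0.6, -0.4, 0.2]
width: 0.999
```

```bash
python3 - <<'E'
from h import *
i,K,C=grab("wrist","e_post"); cv2.imwrite("pics/e_s.png",cv2.resize(i,(800,500)))
s=arm.state();print(s["tool_pos"],s["force"],s["ee_rot"][:,0])
E
```

```text
[537.62149734 -28.2520029   85.16582286] [0.35747767 0.17290844 0.81286058] [-1.18156210e-01  9.92994877e-01 -5.33243575e-04]
```

View pics/e_s.png

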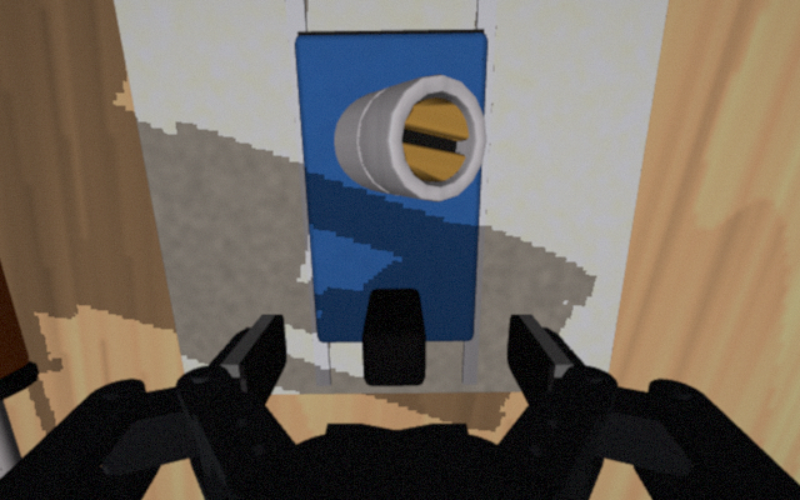

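Call:
send_rows(
  xyz=[
    [0, 0, 0],
    [0, 0, 0],
    [0, 0, 0],
    [0, 0, 0],
    [0, 0, 0],
    [0, 0, 0],
    [0, 0, 0],
    [0.004, 0, 0],
    [0.01, 0, 0],
    [0.016, 0, 0],
    [0.022, 0, 0],
    [0.027, 0, 0],
    [0.032, 0, 0],
    [0.037, 0, 0],
    [0.041, 0, 0],
    [0.044, 0, 0],
    [0.046, 0, 0],
    [0.048, 0, 0],
    [0.048, 0, 0],
    [0.048, 0, 0],
  ],
  dr=[
    [0, 0, 0],
    [0, 0, 0],
    [0, 0, 0],
    [0, 0, 0],
    [0, 0, 0],
    [0, 0, 0],
    [0, 0, 0],
    [0, 0, 0],
    [0, 0, 0],
    [0, 0, 0],
    [0, 0, 0],
    [0, 0, 0],
    [0, 0, 0],
    [0, 0, 0],
    [0, 0, 0],
    [0, 0, 0],
    [0, 0, 0],
    [0, 0, 0],
    [0, 0, 0],
    [0, 0, 0],
  ],
  grip=[1, 1, 1, 1, 1, 1, 1, 1, 1, 1, 1, 1, 1, 1, 1, 1, 1, 1, 1, 1],
  force=60,
)

```text
t: 5.9
tool_pos: [530.0, 19.2, 84.8]
ee_rot: [[-0.121, 0.993, -0.003], [0.993, 0.121, -0.003], [-0.002, -0.003, -1.0]]
force: [-7.6, -7.4, 7.8]
width: 0.246
```

```bash
python3 - <<'E'
from h import *
i,K,C=grab("wrist","f_w"); cv2.imwrite("pics/f_s.png",cv2.resize(i,(800,500)))
i,K,C=grab("scene","f_sc"); crop(i,280,150,450,270,4.6,"f_sz")
s=arm.state();print(s["tool_pos"],s["force"],tob(s["tool_pos"]),s["width"]*85)
E
```

```text
[530.07753446  19.22976105  84.83022682] [-7.6811919  -7.91479974  7.81927486] [ -0.62246678 -98.42804707  84.83022682] 20.857761225535324
```

View pics/f_s.png

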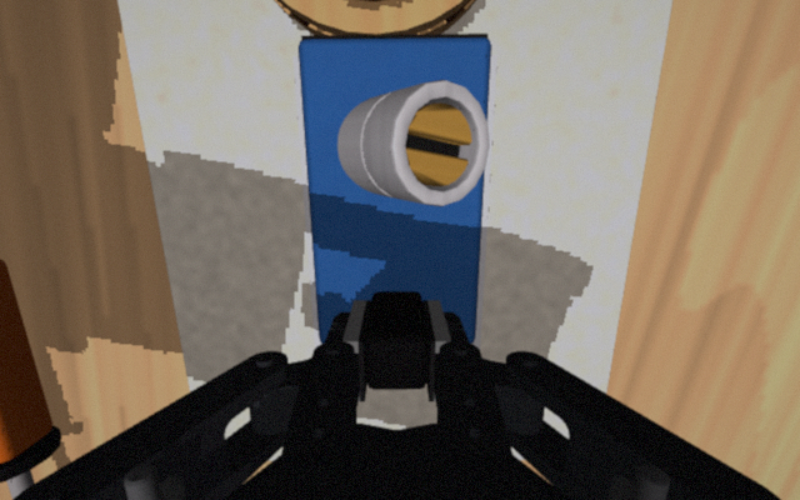

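View pics/f_sz.png

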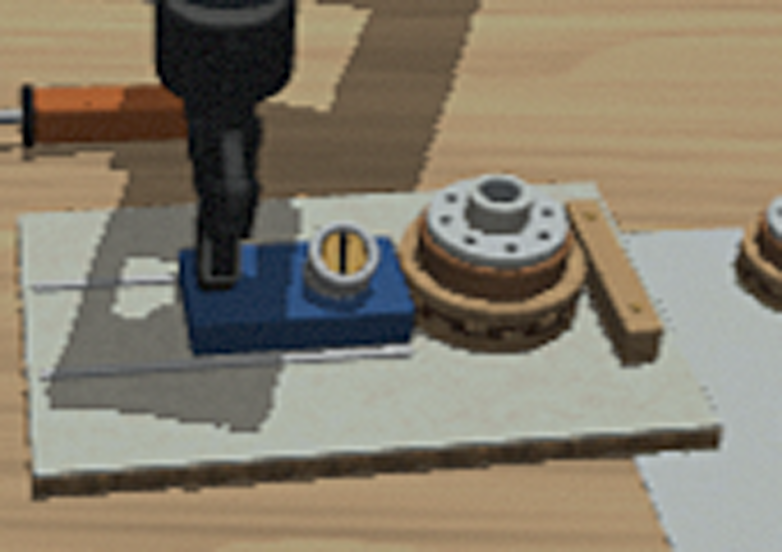

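```bash
python3 - <<'E'
from h import *
i,K,C=grab("scene","g_sc"); crop(i,170,80,440,270,2.9,"g_sz")
i,K,C=grab("side","g_si"); crop(i,230,110,490,310,3,"g_siz")
E
```

```text
(no output)
```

View pics/g_sz.png

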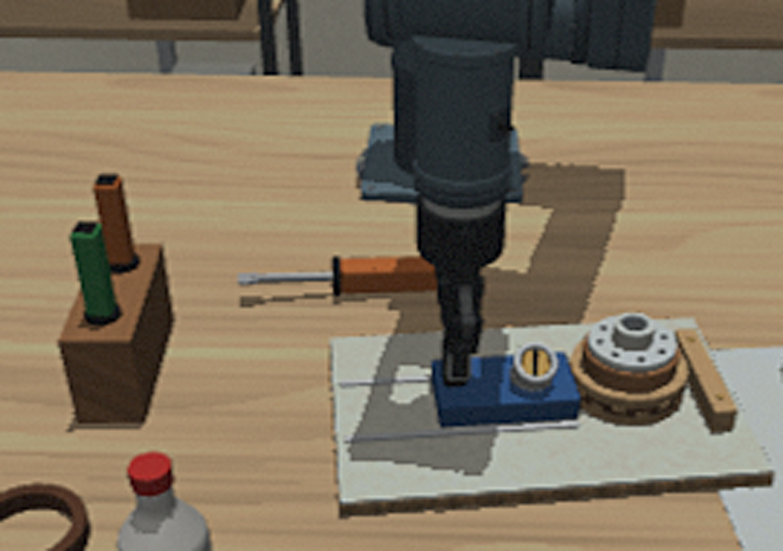

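View pics/g_siz.png

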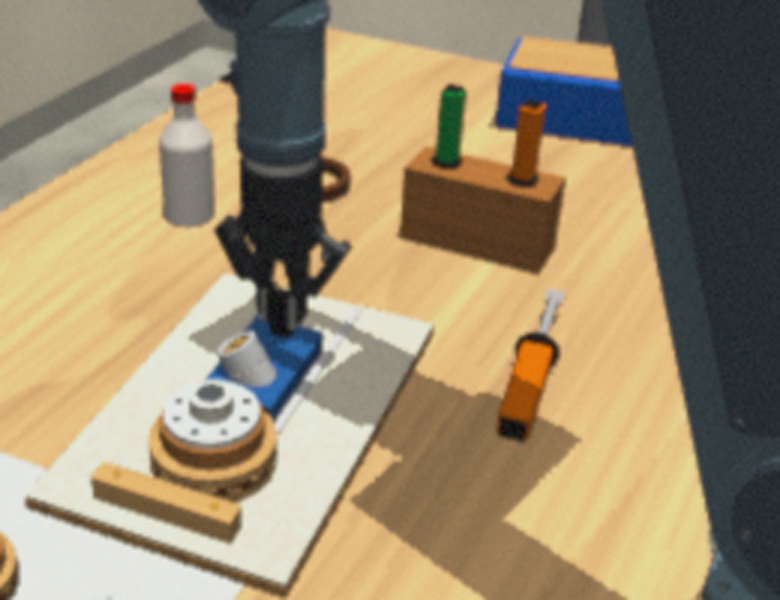

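Call:
send_rows(
  xyz=[
    [0.001, 0, 0],
    [0.002, 0, 0],
    [0.003, 0, 0],
    [0.004, 0, 0],
    [0.005, 0, 0],
    [0.005, 0, 0],
    [0.005, 0, 0],
  ],
  dr=[
    [0, 0, 0],
    [0, 0, 0],
    [0, 0, 0],
    [0, 0, 0],
    [0, 0, 0],
    [0, 0, 0],
    [0, 0, 0],
  ],
  grip=[1, 1, 1, 1, 1, 1, 1],
)

```text
t: 6.8
tool_pos: [529.5, 23.9, 84.8]
ee_rot: [[-0.121, 0.993, -0.003], [0.993, 0.121, -0.003], [-0.003, -0.003, -1.0]]
force: [-7.3, -8.6, 8.1]
width: 0.245
```

Call:
send_rows(
  xyz=[
    [0.001, 0, 0],
    [0.001, 0, 0],
    [0.001, 0, 0],
  ],
  dr=[
    [0, 0, 0],
    [0, 0, 0],
    [0, 0, 0],
  ],
  grip=[1, 1, 1],
)

```text
t: 7.1
tool_pos: [529.3, 24.9, 84.8]
ee_rot: [[-0.121, 0.993, -0.003], [0.993, 0.121, -0.003], [-0.003, -0.003, -1.0]]
force: [-7.6, -9.0, 7.8]
width: 0.25
```

Call:
send_rows(
  xyz=[
    [0.001, 0, 0],
    [0.001, 0, 0],
    [0.001, 0, 0],
  ],
  dr=[
    [0, 0, 0],
    [0, 0, 0],
    [0, 0, 0],
  ],
  grip=[1, 1, 1],
)

```text
t: 7.4
tool_pos: [529.3, 25.6, 84.8]
ee_rot: [[-0.122, 0.993, -0.003], [0.993, 0.122, -0.004], [-0.003, -0.003, -1.0]]
force: [-6.4, -10.1, 7.6]
width: 0.247
```

```bash
python3 - <<'E'
from h import *
i,K,C=grab("wrist","h_w"); cv2.imwrite("pics/h_s.png",cv2.resize(i,(800,500)))
i,K,C=grab("scene","h_sc"); crop(i,300,170,450,270,5,"h_sz")
s=arm.state();print(s["t"],s["tool_pos"],s["force"],tob(s["tool_pos"]))
E
```

```text
7.5 [529.23628882  25.57651381  84.82592307] [ -7.44851765 -10.15672439   7.036693  ] [ -0.68396731 -92.02607999  84.82592307]
```

View pics/h_s.png

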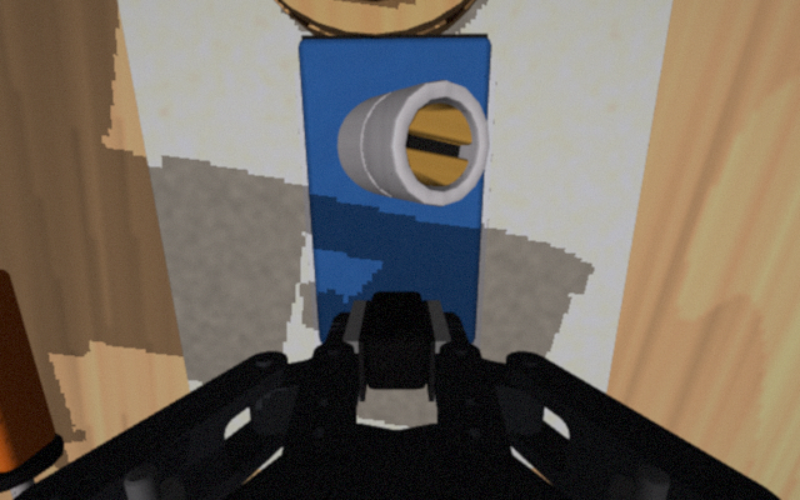

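View pics/h_sz.png

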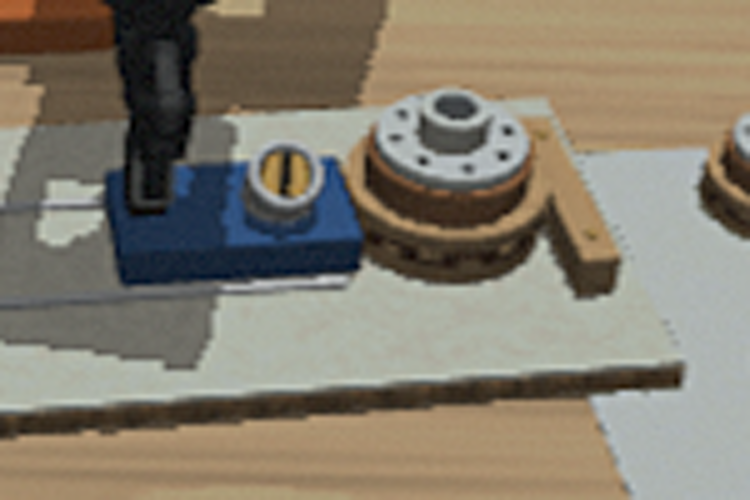

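Call:
send_rows(
  xyz=[
    [0.001, 0, 0],
    [0.001, 0, 0],
    [0.001, 0, 0],
  ],
  dr=[
    [0, 0, 0],
    [0, 0, 0],
    [0, 0, 0],
  ],
  grip=[1, 1, 1],
)

```text
t: 7.8
tool_pos: [529.2, 25.6, 84.8]
ee_rot: [[-0.122, 0.993, -0.003], [0.993, 0.122, -0.005], [-0.005, -0.003, -1.0]]
force: [-7.4, -14.5, 7.3]
width: 0.246
```

Call:
send_rows(
  xyz=[
    [0.001, 0, 0],
    [0.001, 0, 0],
    [0.001, 0, 0],
  ],
  dr=[
    [0, 0, 0],
    [0, 0, 0],
    [0, 0, 0],
  ],
  grip=[1, 1, 1],
)

```text
t: 8.1
tool_pos: [529.2, 25.7, 84.9]
ee_rot: [[-0.122, 0.993, -0.003], [0.993, 0.122, -0.006], [-0.006, -0.003, -1.0]]
force: [-7.5, -18.3, 6.2]
width: 0.24
```

Call:
send_rows(
  xyz=[
    [-0.001, 0, 0],
    [-0.001, 0, 0],
    [-0.001, 0, 0],
    [-0.001, 0, 0],
    [-0.001, 0, 0],
    [-0.001, 0, 0],
    [-0.001, 0, -0.03],
    [-0.001, 0, -0.06],
    [-0.001, 0, -0.11],
    [-0.001, 0, -0.15],
    [-0.001, 0.06, -0.15],
    [-0.001, 0.06, -0.15],
    [-0.001, 0.06, -0.15],
  ],
  dr=[
    [0, 0, 0],
    [0, 0, 0],
    [0, 0, 0],
    [0, 0, 0],
    [0, 0, 0],
    [0, 0, 0],
    [0, 0, 0],
    [0, 0, 0],
    [0, 0, 0],
    [0, 0, 0],
    [0, 0, 0],
    [0, 0, 0],
    [0, 0, 0],
  ],
  grip=[-1, -1, -1, -1, -1, -1, -1, -1, -1, -1, -1, -1, -1],
)

```text
t: 9.4
tool_pos: [590.9, 36.0, 233.5]
ee_rot: [[-0.121, 0.993, -0.001], [0.993, 0.121, 0.0], [0.0, -0.001, -1.0]]
force: [-0.4, -0.1, -0.8]
width: 1.001
```

```bash
python3 - <<'E'
from h import *
i,K,C=grab("wrist","i_w"); cv2.imwrite("pics/i_s.png",cv2.resize(i,(800,500)))
s=arm.state();print(s["t"],s["tool_pos"],s["force"],tob(s["tool_pos"]))
p=proj(K,C,fromb((12,-20,68)));print(p)
x,y=int(p[0]),int(p[1]); crop(i,max(x-50,0),max(y-50,0),x+50,y+50,7,"i_z"); print(x-50,y-50)
E
```

```text
9.45 [589.49472244  36.00584052 233.0480789 ] [ 0.10432727 -0.28142941 -0.31594597] [ 60.39632428 -89.01814763 233.0480789 ]
[262.42062863 121.00005976]
212 71
```

View pics/i_s.png

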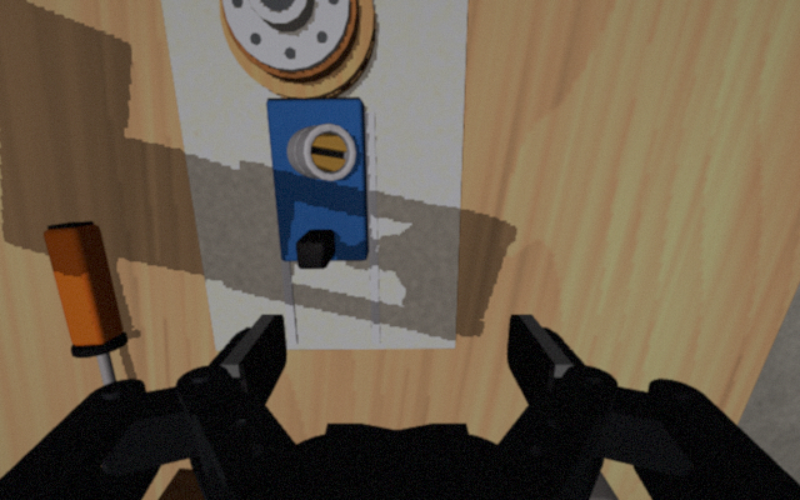

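View pics/i_z.png

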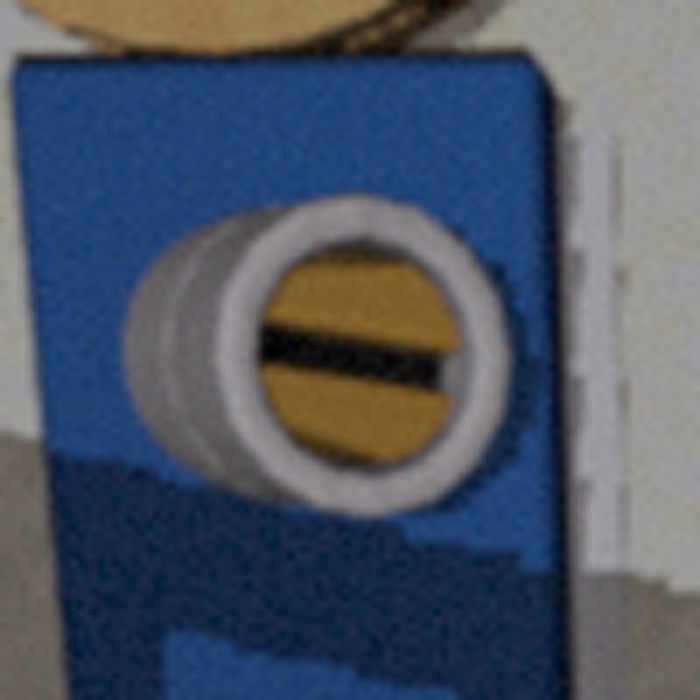

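```bash
cat >> h.py <<'E'
AX=BX*np.sin(np.radians(30))+np.array([0,0,1])*np.cos(np.radians(30))   # screw axis
SU=BX*np.cos(np.radians(30))-np.array([0,0,1])*np.sin(np.radians(30))   # in-plane, board x side
def onplane(K,C,p,P0,n):
    o,d=ray(K,C,p); return o+d*((P0-o)@n)/(d@n)
E
python3 - <<'E'
from h import *
S=fromb((12,-20,68)); print("S",S)
i,K,C=load("i_w")
c=lambda x,y:(212+x/7-0.5+.07,71+y/7-.43)
print("rim pred",proj(K,C,S+9*AX),"obs",c(367,356),"slot pred",proj(K,C,S+3*AX),c(353,358))
for off in (0,6.5):
  a=onplane(K,C,c(268,344),S+off*AX,AX);b=onplane(K,C,c(438,373),S+off*AX,AX); v=b-a
  m=(a+b)/2-S
  print(off,"len",np.linalg.norm(v),"ang (from SU to BY)",np.degrees(np.arctan2(v@BY,v@SU)),"mid dev BY,SU",m@BY,m@SU)
i,K,C=load("h_w"); crop(i,250,50,410,180,5,"h_z")
print("rim pred",proj(K,C,S+9*AX),"slot",proj(K,C,S))
E
```

```text
S [533.04794069  98.61150909  68.        ]
rim pred [265.90797219 121.00566633] obs (263.99857142857144, 121.42714285714285) slot pred [263.56165278 121.00189417] (261.99857142857144, 121.71285714285713)
0 len 23.48325275848922 ang (from SU to BY) -9.193209293344747 mid dev BY,SU -0.7350311173624027 -0.1868702051664754
6.5 len 22.921433026546758 ang (from SU to BY) -9.193209293344747 mid dev BY,SU -0.7088154894763644 -2.5413053157311563
rim pred [357.78754593 114.15254502] slot [345.15997776 114.46149019]
```

View pics/h_z.png

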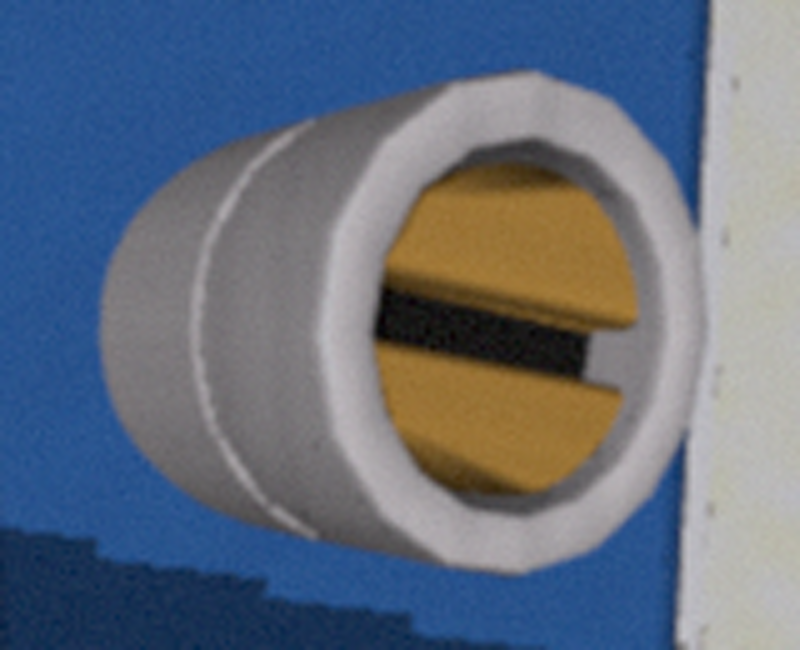

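```bash
python3 - <<'E'
from h import *
i,K,C=load("i_w");i2,K2,C2=load("h_w")
x,e=tri((K,C,(264.0,121.4)),(K2,C2,(352.1,114.3)))
print(x,e,tob(x)); S=x-9*AX; print(S,tob(S),"nominal rim b", tob(fromb((12,-20,68))+9*AX))
for (k,c) in ((K,C),(K2,C2)): print(onz(k,c,[(264,121.4),(352.1,114.3)][0 if k is K else 1],75.8))
# slot angle in h
f=lambda x,y:(250+x/5-.4,50+y/5-.4)
for u,v in (((383,287),(590,330)),((380,340),(583,380)),((385,345),(610,390))):
    a=onplane(K2,C2,f(*u),S,AX);b=onplane(K2,C2,f(*v),S,AX);w=b-a
    print(np.degrees(np.arctan2(w@BY,w@SU)))
E
```

```text
[535.45915296  98.72316033  73.70590774] [0.2, 0.2] [ 14.40684633 -20.18303384  73.70590774]
[530.99269528  98.17474829  65.9116791 ] [  9.90684633 -20.18303384  65.9116791 ] nominal rim b [ 16.5        -20.          75.79422863]
[535.84636621  98.61560043  75.8       ]
[535.20688955  98.81966889  75.8       ]
-8.533711248525373
-9.045997731940657
-9.256097152729915
```

Call:
send_rows(
  xyz=[
    [0, 0, -0.03],
    [0, -0.02, -0.06],
    [-0.32, -0.215, -0.06],
    [-0.32, -0.215, -0.06],
    [-0.32, -0.215, -0.06],
    [-0.32, -0.215, -0.06],
    [-0.32, -0.215, -0.06],
    [-0.32, -0.215, -0.06],
    [-0.32, -0.215, -0.06],
    [-0.32, -0.215, -0.06],
    [-0.32, -0.215, -0.06],
    [-0.32, -0.215, -0.06],
    [-0.32, -0.215, -0.06],
  ],
  dr=[
    [0, 0, 0],
    [0, 0, 0],
    [0, 0, 0.0333],
    [0, 0, 0.0333],
    [0, 0, 0.0333],
    [0, 0, 0.0333],
    [0, 0, 0.0333],
    [0, 0, 0.0333],
    [0, 0, 0.0333],
    [0, 0, 0.0333],
    [0, 0, 0.0333],
    [0, 0, 0.0333],
    [0, 0, 0.0333],
  ],
  grip=[-1, -1, -1, -1, -1, -1, -1, -1, -1, -1, -1, -1, -1],
)

```text
t: 10.75
tool_pos: [414.9, -306.2, 293.9]
ee_rot: [[-0.051, 0.999, -0.001], [0.999, 0.051, 0.001], [0.001, -0.001, -1.0]]
force: [-0.6, 0.6, -0.1]
width: 0.999
```

```bash
python3 - <<'E'
from h import *
i,K,C=grab("wrist","j_w"); cv2.imwrite("pics/j_s.png",cv2.resize(i,(800,500)))
s=arm.state();print(s["t"],s["tool_pos"],s["ee_rot"].round(4))
print(proj(K,C,(415,-308,187)))
crop(i,230,150,430,300,4,"j_z")
E
```

```text
10.8 [ 415.13370809 -306.14933833  294.09570793] [[-5.200e-02  9.986e-01 -3.000e-04]
 [ 9.986e-01  5.200e-02  9.000e-04]
 [ 1.000e-03 -3.000e-04 -1.000e+00]]
[316.76766976 214.10454891]
```

View pics/j_s.png

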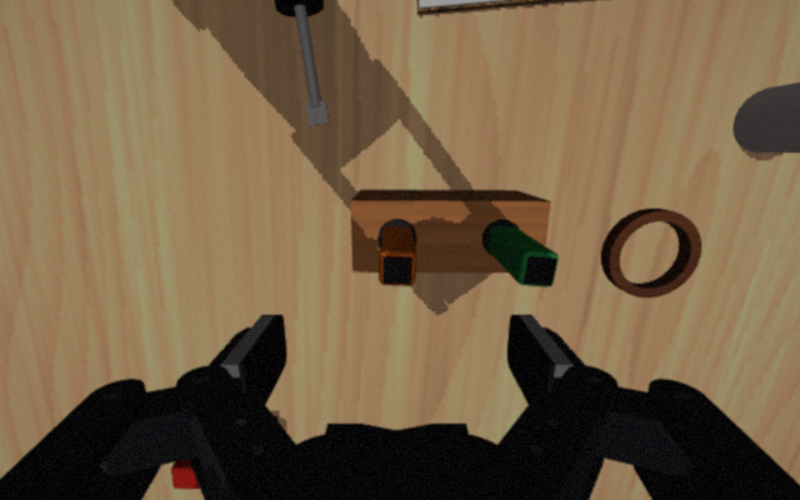

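View pics/j_z.png

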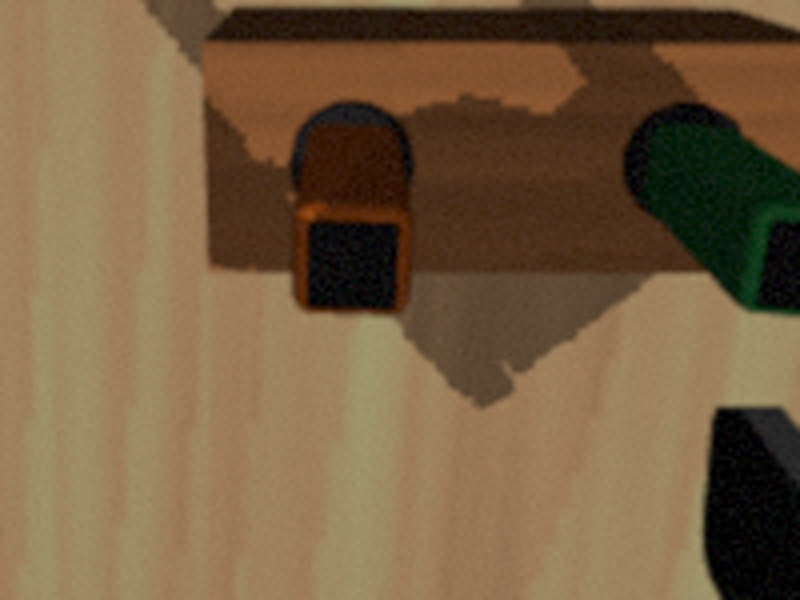

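Call:
send_rows(
  xyz=[
    [-0.0033, 0.0008, 0.04],
    [-0.0033, 0.0008, 0.08],
    [-0.0033, 0.0008, 0.11],
    [-0.0033, 0.0008, 0.13],
    [-0.0033, 0.0008, 0.139],
    [-0.0033, 0.0008, 0.139],
    [-0.0033, 0.0008, 0.139],
    [-0.0033, 0.0008, 0.139],
    [-0.0033, 0.0008, 0.139],
    [-0.0033, 0.0008, 0.139],
    [-0.0033, 0.0008, 0.139],
    [-0.0033, 0.0008, 0.139],
    [-0.0033, 0.0008, 0.139],
  ],
  dr=[
    [0, 0, 0],
    [0, 0, 0],
    [0, 0, 0],
    [0, 0, 0],
    [0, 0, 0],
    [0, 0, 0],
    [0, 0, 0],
    [0, 0, 0],
    [0, 0, 0],
    [0, 0, 0],
    [0, 0, 0],
    [0, 0, 0],
    [0, 0, 0],
  ],
  grip=[-1, -1, -1, -1, -1, -1, 1, 1, 1, 1, 1, 1, 1],
  force=80,
)

```text
t: 12.1
tool_pos: [416.2, -311.3, 156.1]
ee_rot: [[-0.05, 0.999, 0.001], [0.999, 0.05, -0.001], [-0.001, 0.001, -1.0]]
force: [-1.1, 0.1, 6.5]
width: 0.273
```

```bash
python3 - <<'E'
from h import *
i,K,C=grab("wrist","k_w"); cv2.imwrite("pics/k_s.png",cv2.resize(i,(800,500)))
s=arm.state();print(s["t"],s["tool_pos"],s["ee_rot"].round(4),s["width"]*85,s["force"])
E
```

```text
12.15 [ 416.20410634 -311.30739608  156.10858285] [[-5.030e-02  9.987e-01  9.000e-04]
 [ 9.987e-01  5.030e-02 -1.000e-03]
 [-1.000e-03  9.000e-04 -1.000e+00]] 22.98109209126458 [0.20280372 0.63881515 5.25428034]
```

View pics/k_s.png

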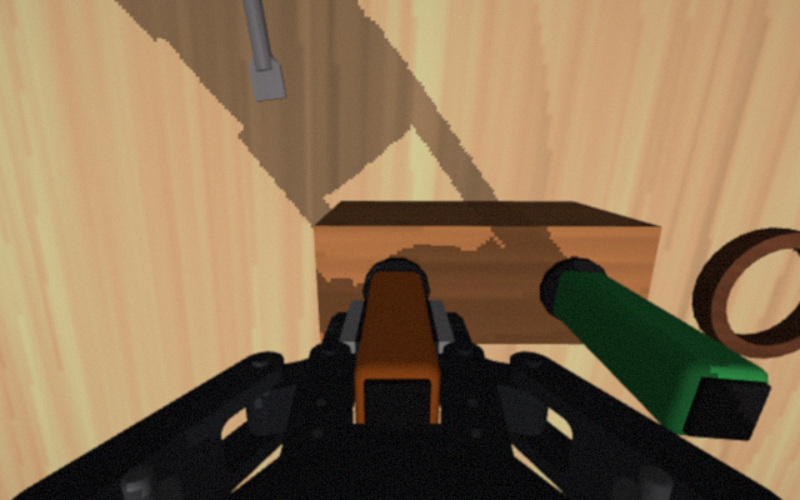

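Call:
send_rows(
  xyz=[
    [0, 0, -0.015],
    [0, 0, -0.04],
    [0, 0, -0.08],
    [0, 0, -0.12],
    [0, 0, -0.15],
    [0, 0, -0.15],
    [0, 0, -0.15],
  ],
  dr=[
    [0, 0, 0],
    [0, 0, 0],
    [0, 0, 0],
    [0, 0, 0],
    [0, 0, 0],
    [0, 0, 0],
    [0, 0, 0],
  ],
  grip=[1, 1, 1, 1, 1, 1, 1],
  force=100,
)

```text
t: 12.85
tool_pos: [415.9, -310.9, 305.2]
ee_rot: [[-0.05, 0.999, 0.0], [0.999, 0.05, -0.0], [-0.0, 0.0, -1.0]]
force: [-1.3, -0.0, -1.7]
width: 0.267
```

```bash
python3 - <<'E'
from h import *
i,K,C=grab("wrist","l_w"); crop(i,240,130,400,250,5,"l_z")
s=arm.state();print(s["t"],s["tool_pos"],s["ee_rot"].round(4),s["width"]*85,s["force"])
i,K,C=grab("scene","l_sc"); crop(i,150,80,290,220,5,"l_sz")
E
```

```text
12.9 [ 415.47122526 -310.49972171  304.06786556] [[-0.0503  0.9987 -0.0013]
 [ 0.9987  0.0503  0.0015]
 [ 0.0015 -0.0012 -1.    ]] 22.9620484417717 [ 0.51775138 -0.11157158 -2.12187622]
```

View pics/l_z.png

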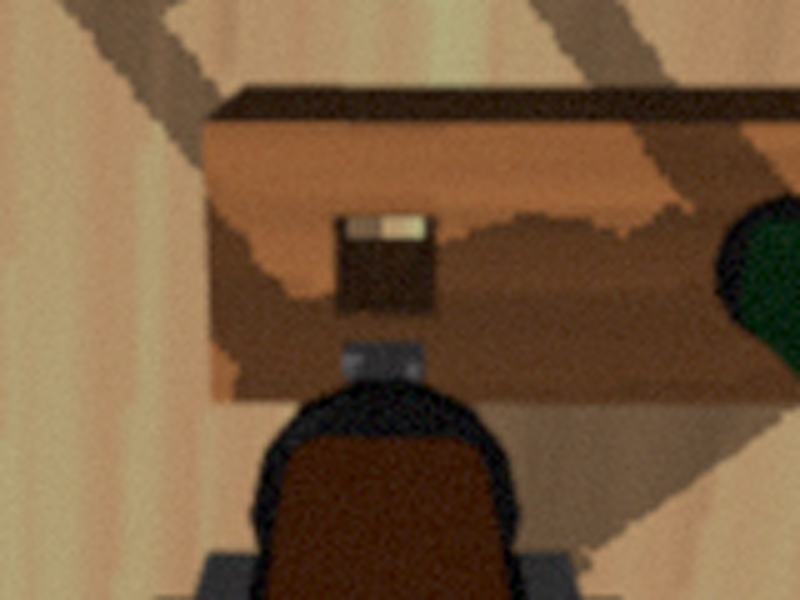

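View pics/l_sz.png

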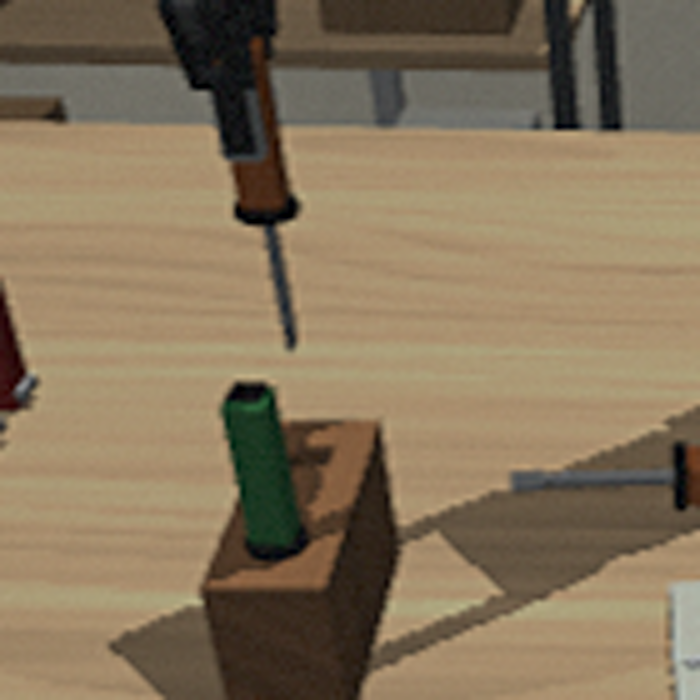

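```bash
python3 - <<'E'
from h import *
from cell import imaging
i,K,C=load("l_w"); f=imaging.grab_frame("wrist"); T=f["tool_from_camera"]
print(proj(K,T,(0,0,139.1)))
for r in (198.3,199.0,200):
  for z in(137,139.1,141): print(r,z,onz(K,T,(316.4,r),z).round(2))
# hole centre check, world
h=lambda x,y:(240+x/5-.4,130+y/5-.4)
print([onz(K,C,h(*p),95).round(1) for p in((338,215),(434,215),(434,312),(336,312))], np.mean([onz(K,C,h(*p),95) for p in((338,215),(434,215),(434,312),(336,312))],0))
a=[onz(K,C,h(*p),95) for p in((206,122),(800,122),(214,402))];print(a, np.degrees(np.arctan2(*(a[1]-a[0])[[1,0]])))
E
```

```text
[316.70279369 201.1269295 ]
198.3 137 [  3.16  -0.26 137.  ]
198.3 139.1 [  2.62  -0.27 139.1 ]
198.3 141 [  2.12  -0.27 141.  ]
199.0 137 [  2.52  -0.26 137.  ]
199.0 139.1 [  1.97  -0.27 139.1 ]
199.0 141 [  1.47  -0.27 141.  ]
200 137 [  1.6   -0.27 137.  ]
200 139.1 [  1.05  -0.27 139.1 ]
200 141 [  0.54  -0.28 141.  ]
[array([ 404.6, -297.9,   95. ]), array([ 425.9, -296.8,   95. ]), array([ 427.2, -319. ,   95. ]), array([ 405. , -320.1,   95. ])] [ 415.69493871 -308.4217745    95.        ]
[array([ 374.86234737, -278.79087459,   95.        ]), array([ 504.77613416, -272.27547126,   95.        ]), array([ 377.81384064, -342.76924906,   95.        ])] 2.871077925447142
```

```bash
cat >> h.py <<'E'
from scipy.spatial.transform import Rotation as Rn
S0=np.array([531.0,98.2,68.]); TIP=np.array([1.5,-0.3,139.])
def Rseat(deg): # slot angle from SU (neg = clockwise)
    a=np.radians(deg); d=SU*np.cos(a)+BY*np.sin(a); return np.column_stack([np.cross(AX,d),d,-AX])
def plan(P,R,s=None):
    s=s or arm.state(); R0=s["ee_rot"]; 
    return (R0.T@(P-s["tool_pos"])/1000).round(4),(Rn.from_matrix(R0.T@R).as_rotvec(degrees=True)/120).round(4)
E
python3 - <<'E'
from h import *
R=Rseat(-9); P=S0+40*AX-R@TIP
print(P,R.round(3)); print(plan(P,R),arm.state()["tool_pos"])
E
```

```text
[620.07214997 107.59674348 222.98771988] [[ 0.014  0.868 -0.496]
 [ 0.997 -0.051 -0.061]
 [-0.078 -0.494 -0.866]]
(array([0.4068, 0.2257, 0.0811]), array([ 0.2473, -0.0299,  0.0402])) [ 415.31929488 -310.26842076  303.36325183]
```

Call:
send_rows(
  xyz=[
    [0.1, 0.02, 0],
    [0.4068, 0.2257, 0],
    [0.4068, 0.2257, 0],
    [0.4068, 0.2257, 0],
    [0.4068, 0.2257, 0],
    [0.4068, 0.2257, 0],
    [0.4068, 0.2257, 0],
    [0.4068, 0.2257, 0],
    [0.4068, 0.2257, 0],
    [0.4068, 0.2257, 0],
    [0.4068, 0.2257, 0],
    [0.4068, 0.2257, 0],
    [0.4068, 0.2257, 0],
    [0.4068, 0.2257, 0.03],
    [0.4068, 0.2257, 0.06],
    [0.4068, 0.2257, 0.081],
    [0.4068, 0.2257, 0.081],
    [0.4068, 0.2257, 0.081],
  ],
  dr=[
    [0, 0, 0],
    [0.1, -0.012, 0.016],
    [0.2, -0.024, 0.032],
    [0.2473, -0.0299, 0.0402],
    [0.2473, -0.0299, 0.0402],
    [0.2473, -0.0299, 0.0402],
    [0.2473, -0.0299, 0.0402],
    [0.2473, -0.0299, 0.0402],
    [0.2473, -0.0299, 0.0402],
    [0.2473, -0.0299, 0.0402],
    [0.2473, -0.0299, 0.0402],
    [0.2473, -0.0299, 0.0402],
    [0.2473, -0.0299, 0.0402],
    [0.2473, -0.0299, 0.0402],
    [0.2473, -0.0299, 0.0402],
    [0.2473, -0.0299, 0.0402],
    [0.2473, -0.0299, 0.0402],
    [0.2473, -0.0299, 0.0402],
  ],
  grip=[1, 1, 1, 1, 1, 1, 1, 1, 1, 1, 1, 1, 1, 1, 1, 1, 1, 1],
)

```text
t: 14.8
tool_pos: [620.6, 105.5, 225.1]
ee_rot: [[0.016, 0.869, -0.495], [0.997, -0.054, -0.063], [-0.081, -0.492, -0.867]]
force: [0.9, -0.2, -0.3]
width: 0.27
```

```bash
cat > look.py <<'E'
import sys
from h import *
n=sys.argv[1]
i,K,C=grab("wrist",n); s=arm.state()
f=imaging.grab_frame("wrist"); T=f["tool_from_camera"]
print(s["t"],s["tool_pos"].round(2),s["force"].round(1),s["ft_torque"].round(2),s["joint_pos"].round(1),s["width"]*85)
print(s["ee_rot"].round(4))
tip=s["tool_pos"]+s["ee_rot"]@TIP; d=tip-S0
print("tip est rel slot: SU,BY,AX",(d@SU).round(2),(d@BY).round(2),(d@AX).round(2),"tilt",np.degrees(np.arccos(-s["ee_rot"][:,2]@AX)).round(2),"blade ang",np.degrees(np.arctan2(s["ee_rot"][:,1]@BY,s["ee_rot"][:,1]@SU)).round(1))
crop(i,240,120,400,240,5,n+"_z")
print("tip px",proj(K,T,TIP),"slot px",proj(K,C,S0),"rim px",proj(K,C,S0+9*AX))
E
python3 look.py m
```

```text
14.85 [621.11 105.8  225.94] [-0.3 -0.5 -1. ] [-0.01 -0.31  0.03] [  1.1  43.4  51.8  -3.3 114.4   2.7] 22.629334411838585
[[ 0.0156  0.87   -0.4928]
 [ 0.9966 -0.0535 -0.0629]
 [-0.0811 -0.4901 -0.8679]]
tip est rel slot: SU,BY,AX -0.26 -2.24 42.96 tilt 0.25 blade ang -9.2
tip px [317.3232318  199.39584862] slot px [317.41948755 186.5922001 ] rim px [317.44355401 188.53314398]
```

View pics/m_z.png

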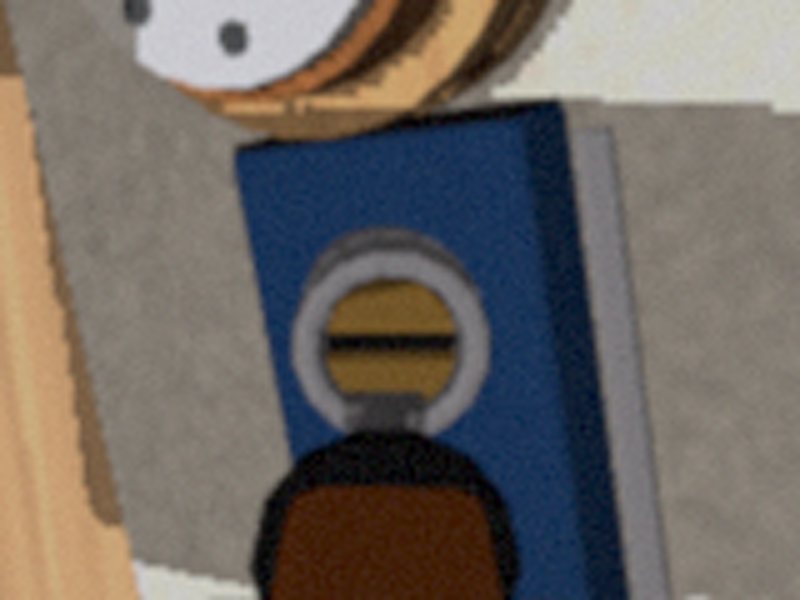

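```bash
python3 - <<'E'
from h import *
f=imaging.grab_frame("wrist");T=f["tool_from_camera"];i,K,C=load("m")
g=lambda x,y:(240+x/5-.4,120+y/5-.4)
print(g(384,393),g(392,341))
for z in (180,182,184): print("slot tool",z,onz(K,T,g(392,341),z))
for z in (137,139,141): print("tip edge",z,onz(K,T,g(384,393),z))
R=arm.state()["ee_rot"];s=arm.state()
print("S0 in tool",R.T@(S0-s["tool_pos"]))
crop(i,290,170,350,210,13,"m_zz")
E
```

```text
(316.40000000000003, 198.2) (318.0, 187.79999999999998)
slot tool 180 [  2.99002125   0.41650462 180.        ]
slot tool 182 [  2.54499238   0.42244927 182.        ]
slot tool 184 [  2.09996351   0.42839391 184.        ]
tip edge 137 [  3.12346756  -1.11867292 137.        ]
tip edge 139 [  2.60476287  -1.12371848 139.        ]
tip edge 141 [  2.08605817  -1.12876403 141.        ]
S0 in tool [  3.43212169  -0.96442942 182.49032771]
```

View pics/m_zz.png

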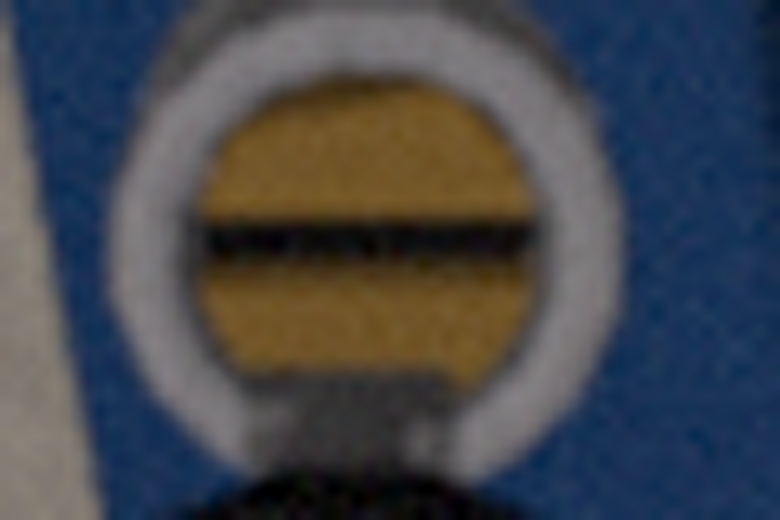

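Call:
send_rows(
  xyz=[
    [0.001, 0.0015, 0.01],
    [0.001, 0.0015, 0.02],
    [0.001, 0.0015, 0.026],
    [0.001, 0.0015, 0.028],
    [0.001, 0.0015, 0.028],
    [0.001, 0.0015, 0.028],
  ],
  dr=[
    [0, 0, 0],
    [0, 0, 0],
    [0, 0, 0],
    [0, 0, 0],
    [0, 0, 0],
    [0, 0, 0],
  ],
  grip=[1, 1, 1, 1, 1, 1],
)

```text
t: 15.55
tool_pos: [608.6, 105.9, 199.6]
ee_rot: [[0.014, 0.87, -0.493], [0.997, -0.052, -0.063], [-0.081, -0.491, -0.867]]
force: [0.0, -0.2, -0.2]
width: 0.269
```

```bash
python3 look.py n; python3 - <<'E'
from h import *
i,K,C=load("n");crop(i,290,170,350,210,13,"n_zz")
E
```

```text
15.6 [608.63 105.87 199.6 ] [ 0.2  0.1 -1.1] [ 0.05 -0.36 -0.  ] [  1.2  42.8  56.6  -3.3 110.3   2.9] 22.80263121944367
[[ 0.0143  0.8697 -0.4934]
 [ 0.9966 -0.0524 -0.0635]
 [-0.0811 -0.4908 -0.8675]]
tip est rel slot: SU,BY,AX 2.08 -0.72 13.96 tilt 0.24 blade ang -9.1
tip px [317.32246817 199.39553196] slot px [315.03098704 195.21631111] rim px [314.99529398 197.62631059]
```

View pics/n_zz.png

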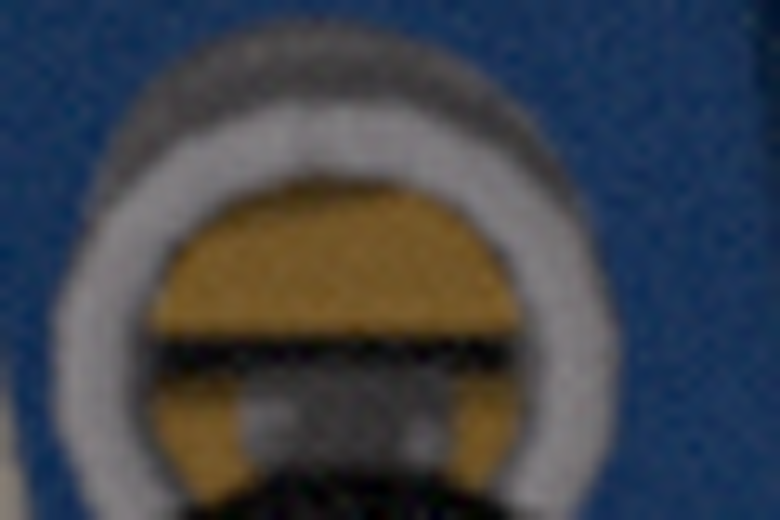

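```bash
python3 - <<'E'
from h import *
f=imaging.grab_frame("wrist");T=f["tool_from_camera"];i,K,C=load("n")
for z in (151,153,155): print("slot tool",z,onz(K,T,(315.4,197.0),z))
print("tip",onz(K,T,(316.2,198.2),139))
E
```

```text
slot tool 151 [  0.64969525  -2.08926588 151.        ]
slot tool 153 [ 1.39560391e-01 -2.10122288e+00  1.53000000e+02]
slot tool 155 [ -0.37057447  -2.11317987 155.        ]
tip [  2.60436491  -1.30382639 139.        ]
```

Call:
send_rows(
  xyz=[
    [-0.001, -0.0008, 0.003],
    [-0.001, -0.0008, 0.005],
    [-0.001, -0.0008, 0.005],
    [-0.001, -0.0008, 0.005],
  ],
  dr=[
    [0, 0, 0],
    [0, 0, 0],
    [0, 0, 0],
    [0, 0, 0],
  ],
  grip=[1, 1, 1, 1],
)

```text
t: 16.1
tool_pos: [605.1, 104.5, 195.3]
ee_rot: [[0.014, 0.869, -0.494], [0.997, -0.052, -0.063], [-0.081, -0.492, -0.867]]
force: [-0.2, -0.0, -0.6]
width: 0.27
```

```bash
python3 look.py o; python3 - <<'E'
from h import *
i,K,C=load("o");crop(i,290,170,350,210,13,"o_zz")
E
```

```text
16.15 [605.14 104.59 195.37] [-0.4 -0.  -0.1] [ 0.05 -0.36  0.03] [  1.1  42.6  57.6  -3.3 109.5   2.9] 22.593566290118506
[[ 0.0143  0.8692 -0.4942]
 [ 0.9966 -0.0524 -0.0634]
 [-0.081  -0.4916 -0.867 ]]
tip est rel slot: SU,BY,AX 0.95 -1.54 8.48 tilt 0.19 blade ang -9.1
tip px [317.32400068 199.39552881] slot px [316.10169033 195.55560895] rim px [316.08934393 198.02799228]
```

View pics/o_zz.png

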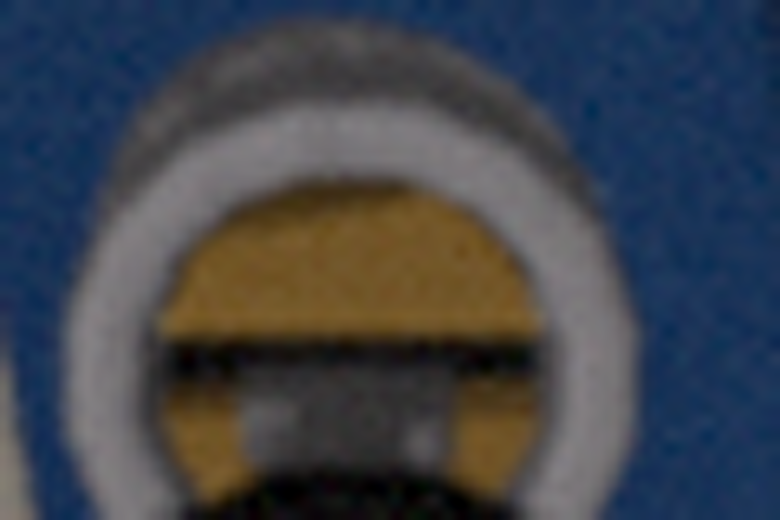

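Call:
send_rows(
  xyz=[
    [0, 0, 0.001],
    [0, 0, 0.002],
    [0, 0, 0.003],
    [0, 0, 0.004],
    [0, 0, 0.004],
  ],
  dr=[
    [0, 0, 0],
    [0, 0, 0],
    [0, 0, 0],
    [0, 0, 0],
    [0, 0, 0],
  ],
  grip=[1, 1, 1, 1, 1],
)

```text
t: 16.7
tool_pos: [603.0, 104.3, 191.7]
ee_rot: [[0.014, 0.869, -0.495], [0.997, -0.052, -0.063], [-0.081, -0.492, -0.867]]
force: [-0.5, 0.6, -0.5]
width: 0.27
```

```bash
python3 look.py p; python3 - <<'E'
from h import *
i,K,C=load("p");crop(i,290,170,350,210,13,"p_zz")
E
```

```text
16.75 [603.08 104.34 191.82] [-0.4 -0.2 -1.7] [ 0.07 -0.3  -0.  ] [  1.1  42.5  58.3  -3.3 109.    2.9] 22.988874946028808
[[ 0.0142  0.8691 -0.4943]
 [ 0.9966 -0.0524 -0.0635]
 [-0.0811 -0.4918 -0.8669]]
tip est rel slot: SU,BY,AX 0.9 -1.55 4.37 tilt 0.19 blade ang -9.1
tip px [317.32420798 199.39549313] slot px [316.1192964  196.71723682] rim px [316.1061109  199.26562771]
```

View pics/p_zz.png

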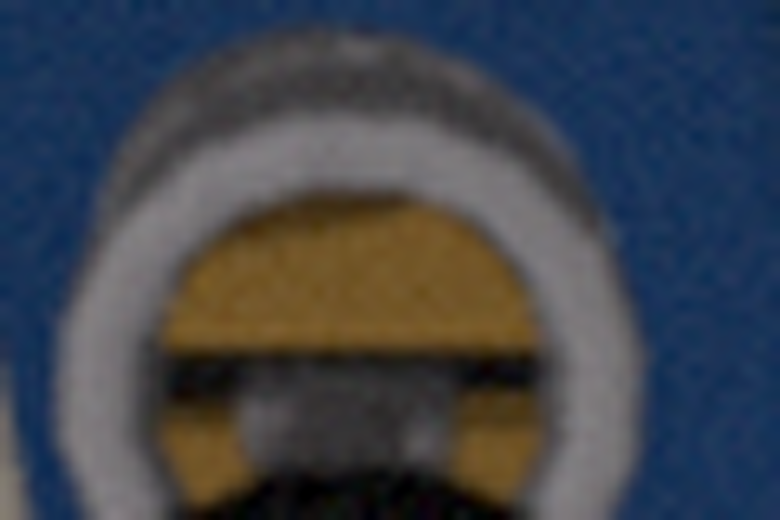

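Call:
send_rows(
  xyz=[
    [0, 0, 0.001],
    [0, 0, 0.002],
    [0, 0, 0.003],
    [0, 0, 0.003],
  ],
  dr=[
    [0, 0, 0],
    [0, 0, 0],
    [0, 0, 0],
    [0, 0, 0],
  ],
  grip=[1, 1, 1, 1],
)

```text
t: 17.2
tool_pos: [601.5, 104.2, 189.1]
ee_rot: [[0.014, 0.869, -0.494], [0.997, -0.052, -0.063], [-0.081, -0.492, -0.867]]
force: [1.0, -0.1, -1.9]
width: 0.273
```

Call:
send_rows(
  xyz=[
    [0, 0, 0.001],
    [0, 0, 0.001],
  ],
  dr=[
    [0, 0, 0],
    [0, 0, 0],
  ],
  grip=[1, 1],
)

```text
t: 17.4
tool_pos: [601.2, 104.1, 188.5]
ee_rot: [[0.014, 0.869, -0.494], [0.997, -0.052, -0.063], [-0.081, -0.491, -0.867]]
force: [0.5, 1.4, -1.8]
width: 0.265
```

Call:
send_rows(
  xyz=[
    [0, 0, 0.001],
    [0, 0, 0.001],
  ],
  dr=[
    [0, 0, 0],
    [0, 0, 0],
  ],
  grip=[1, 1],
)

```text
t: 17.6
tool_pos: [601.1, 104.0, 188.4]
ee_rot: [[0.014, 0.87, -0.493], [0.997, -0.052, -0.063], [-0.081, -0.49, -0.868]]
force: [0.9, 0.8, 3.6]
width: 0.268
```

```bash
python3 look.py q; python3 - <<'E'
from h import *
i,K,C=load("q");crop(i,290,170,350,210,13,"q_zz")
E
```

```text
17.65 [601.05 104.04 188.37] [2.  0.7 4.2] [ 0.08 -0.09 -0.01] [  1.1  42.3  59.   -3.3 108.3   2.9] 22.917606574199723
[[ 0.0144  0.87   -0.4929]
 [ 0.9966 -0.0524 -0.0634]
 [-0.081  -0.4903 -0.8678]]
tip est rel slot: SU,BY,AX 1.08 -1.61 0.36 tilt 0.26 blade ang -9.1
tip px [317.32154654 199.3956545 ] slot px [315.85306853 197.73023722] rim px [315.85114911 200.34783778]
```

View pics/q_zz.png

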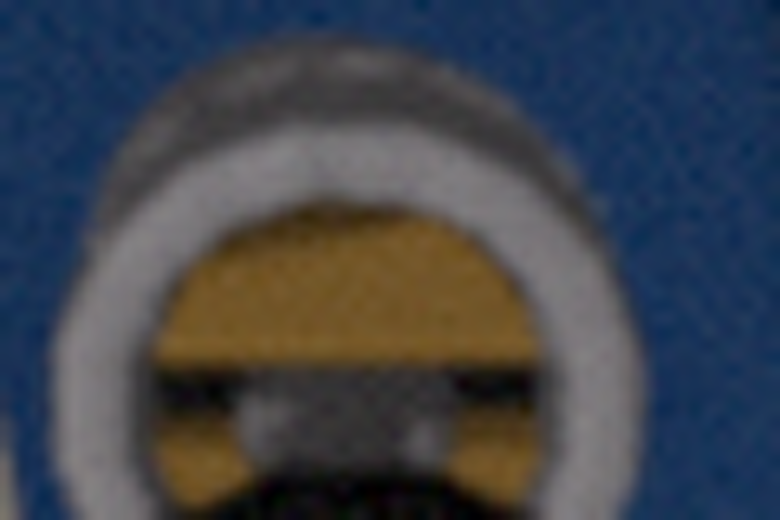

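Call:
send_rows(
  xyz=[
    [0, -0.0001, 0.001],
    [-0.0001, -0.0002, 0.001],
    [-0.0001, -0.0002, 0.001],
    [-0.0001, -0.0003, 0.001],
    [-0.0001, -0.0004, 0.001],
    [-0.0001, -0.0005, 0.001],
    [-0.0001, -0.0005, 0.001],
    [-0.0001, -0.0006, 0.001],
    [-0.0001, -0.0007, 0.001],
    [-0.0001, -0.0008, 0.001],
    [-0.0001, -0.0009, 0.001],
    [-0.0001, -0.001, 0.001],
    [0, -0.001, 0.001],
    [0, -0.0011, 0.001],
    [0, -0.0012, 0.001],
    [0, -0.0012, 0.001],
  ],
  dr=[
    [0, 0, 0.025],
    [0, 0, 0.05],
    [0, 0, 0.075],
    [0, 0, 0.1],
    [0, 0, 0.125],
    [0, 0, 0.15],
    [0, 0, 0.175],
    [0, 0, 0.2],
    [0, 0, 0.225],
    [0, 0, 0.25],
    [0, 0, 0.275],
    [0, 0, 0.3],
    [0, 0, 0.325],
    [0, 0, 0.35],
    [0, 0, 0.375],
    [0, 0, 0.375],
  ],
  grip=[1, 1, 1, 1, 1, 1, 1, 1, 1, 1, 1, 1, 1, 1, 1, 1],
)

```text
t: 19.3
tool_pos: [600.3, 103.9, 188.7]
ee_rot: [[0.627, 0.605, -0.491], [0.667, -0.743, -0.063], [-0.403, -0.287, -0.869]]
force: [4.5, 0.4, 8.4]
width: 0.27
```

```bash
python3 look.py r; python3 - <<'E'
from h import *
i,K,C=load("r");crop(i,290,170,350,210,13,"r_zz")
E
```

```text
19.35 [600.28 103.92 188.71] [ 4.4 -0.4  8.5] [-0.01 -0.25  0.11] [  1.1  42.1  59.3  -3.3 108.1  47.9] 22.765804051098463
[[ 0.6265  0.6056 -0.4907]
 [ 0.6675 -0.7419 -0.0635]
 [-0.4025 -0.2877 -0.869 ]]
tip est rel slot: SU,BY,AX 1.68 -2.1 0.28 tilt 0.39 blade ang -54.1
tip px [318.09961585 198.55831159] slot px [315.10447027 198.6643448 ] rim px [315.09259921 201.265337  ]
```

View pics/r_zz.png

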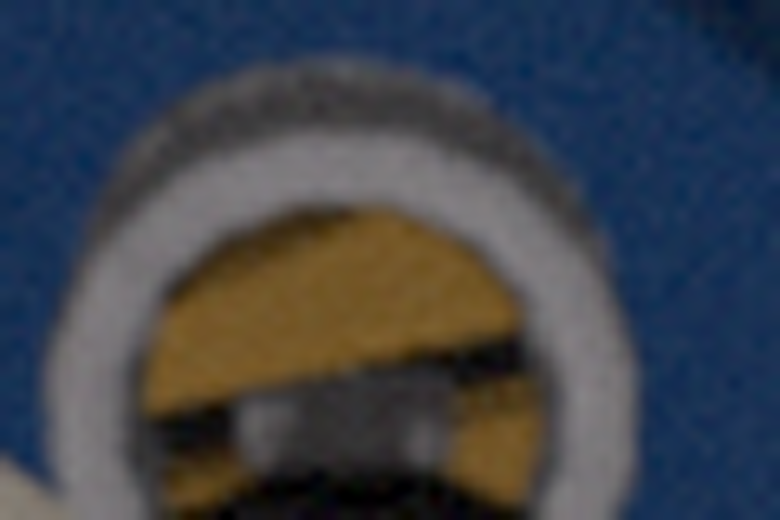

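Call:
send_rows(
  xyz=[
    [0, -0.0001, 0],
    [-0.0001, -0.0002, 0],
    [-0.0001, -0.0002, 0],
    [-0.0001, -0.0003, 0],
    [-0.0001, -0.0004, 0],
    [-0.0001, -0.0005, 0],
    [-0.0001, -0.0005, 0],
    [-0.0001, -0.0006, 0],
    [-0.0001, -0.0007, 0],
    [-0.0001, -0.0008, 0],
    [-0.0001, -0.0009, 0],
    [-0.0001, -0.001, 0],
    [-0.0001, -0.001, 0],
    [-0.0001, -0.001, 0],
    [-0.0001, -0.001, 0],
  ],
  dr=[
    [0, 0, 0.025],
    [0, 0, 0.05],
    [0, 0, 0.075],
    [0, 0, 0.1],
    [0, 0, 0.125],
    [0, 0, 0.15],
    [0, 0, 0.175],
    [0, 0, 0.2],
    [0, 0, 0.225],
    [0, 0, 0.25],
    [0, 0, 0.275],
    [0, 0, 0.3],
    [0, 0, 0.325],
    [0, 0, 0.325],
    [0, 0, 0.325],
  ],
  grip=[1, 1, 1, 1, 1, 1, 1, 1, 1, 1, 1, 1, 1, 1, 1],
)

```text
t: 20.9
tool_pos: [599.6, 104.3, 189.0]
ee_rot: [[0.868, 0.077, -0.491], [0.052, -0.997, -0.064], [-0.494, 0.03, -0.869]]
force: [4.4, -0.8, 8.0]
width: 0.266
```

```bash
python3 look.py t; python3 - <<'E'
from h import *
i,K,C=load("t");crop(i,290,170,350,210,13,"t_zz")
E
```

```text
20.95 [599.57 104.31 189.08] [ 4.8 -0.4  8.6] [-0.19 -0.23  0.23] [  1.1  42.   59.4  -3.3 108.1  87. ] 23.003834597652236
[[ 0.8679  0.0766 -0.4908]
 [ 0.0518 -0.9966 -0.064 ]
 [-0.4941  0.0302 -0.8689]]
tip est rel slot: SU,BY,AX 1.37 -2.59 0.27 tilt 0.4 blade ang -93.1
tip px [318.10754955 197.56612706] slot px [315.30582097 199.17020507] rim px [315.27171995 201.76397007]
```

View pics/t_zz.png

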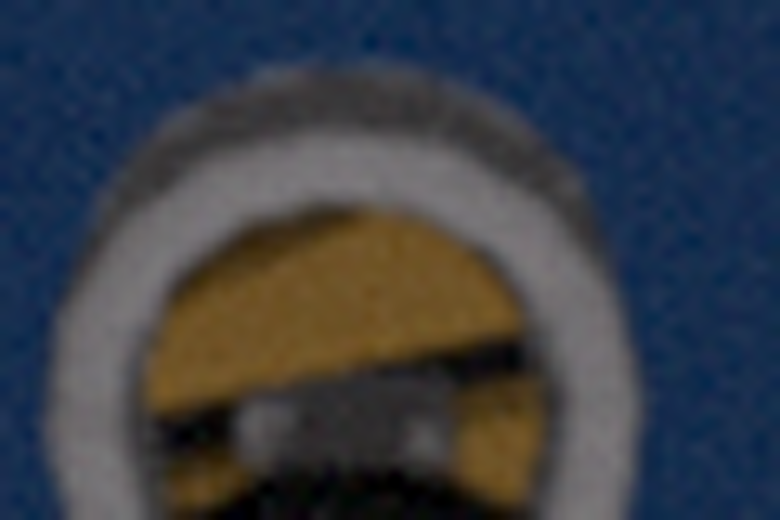

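Call:
send_rows(
  xyz=[
    [0, 0, 0],
    [0, -0.0001, 0],
    [0, -0.0001, 0],
    [0, -0.0001, 0],
  ],
  dr=[
    [0, 0, 0.012],
    [0, 0, 0.025],
    [0, 0, 0.033],
    [0, 0, 0.033],
  ],
  grip=[1, 1, 1, 1],
)

```text
t: 21.4
tool_pos: [599.5, 104.4, 189.1]
ee_rot: [[0.871, 0.016, -0.491], [-0.018, -0.998, -0.064], [-0.491, 0.064, -0.869]]
force: [4.1, -1.1, 8.0]
width: 0.268
```

```bash
python3 look.py u; python3 - <<'E'
from h import *
i,K,C=load("u");crop(i,290,170,350,210,13,"u_zz")
s=arm.state(); print(s["ft_torque"]@AX)
i,K,C=grab("scene","u_sc"); crop(i,300,170,450,270,5,"u_sz")
E
```

```text
21.45 [599.53 104.4  189.06] [4.3 0.5 8.3] [-0.19 -0.13  0.27] [  1.1  42.   59.4  -3.3 108.1  90.9] 22.513129160413715
[[ 0.871   0.0165 -0.4909]
 [-0.0172 -0.9978 -0.064 ]
 [-0.4909  0.0642 -0.8688]]
tip est rel slot: SU,BY,AX 1.35 -2.6 0.24 tilt 0.39 blade ang -97.1
tip px [318.07001073 197.47007317] slot px [315.36766091 199.18378767] rim px [315.33150444 201.77771042]
0.12443666298754498
```

View pics/u_zz.png

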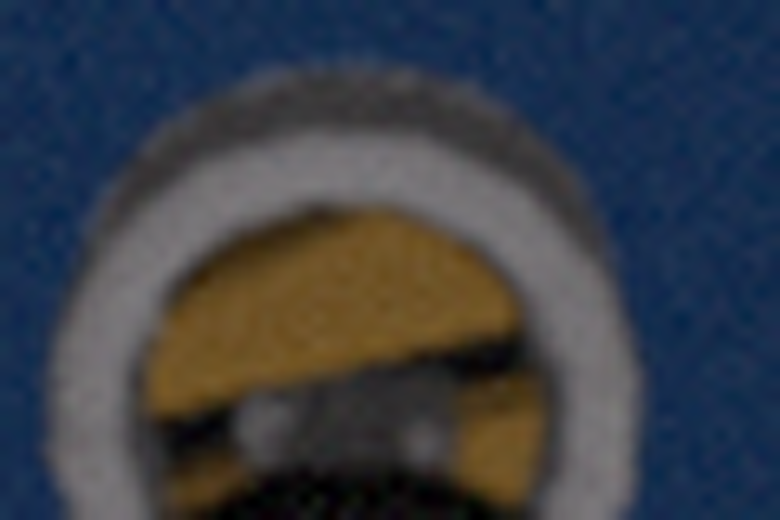

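View pics/u_sz.png

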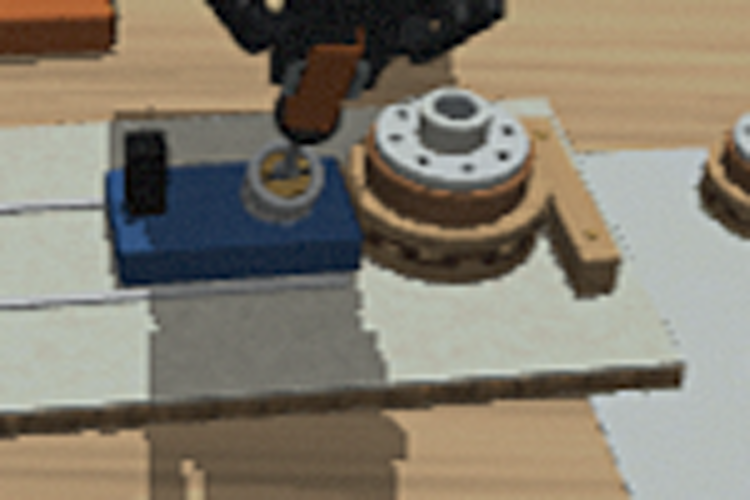

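Call:
send_rows(
  xyz=[
    [0, 0, 0],
    [0, -0.0001, 0],
    [0, -0.0001, 0],
    [0, -0.0001, 0],
  ],
  dr=[
    [0, 0, 0.012],
    [0, 0, 0.025],
    [0, 0, 0.025],
    [0, 0, 0.025],
  ],
  grip=[1, 1, 1, 1],
)

```text
t: 21.95
tool_pos: [599.5, 104.5, 189.1]
ee_rot: [[0.871, -0.029, -0.491], [-0.069, -0.996, -0.064], [-0.487, 0.09, -0.869]]
force: [4.0, 0.1, 7.4]
width: 0.268
```

```bash
python3 look.py v; python3 - <<'E'
from h import *
i,K,C=load("v");crop(i,290,170,350,210,13,"v_zz")
for _ in range(1): s=arm.state(); print(s["ft_torque"]@AX)
E
```

```text
22.0 [599.5  104.48 189.08] [ 4.4 -0.7  7.6] [-0.12 -0.14  0.39] [  1.1  42.   59.4  -3.3 108.1  93.9] 22.587582956374433
[[ 0.8707 -0.0289 -0.491 ]
 [-0.0692 -0.9955 -0.0641]
 [-0.487   0.0897 -0.8688]]
tip est rel slot: SU,BY,AX 1.31 -2.6 0.25 tilt 0.39 blade ang -100.1
tip px [318.03720527 197.39945991] slot px [315.45371168 199.24013136] rim px [315.41831567 201.83492471]
0.18709257994553746
```

View pics/v_zz.png

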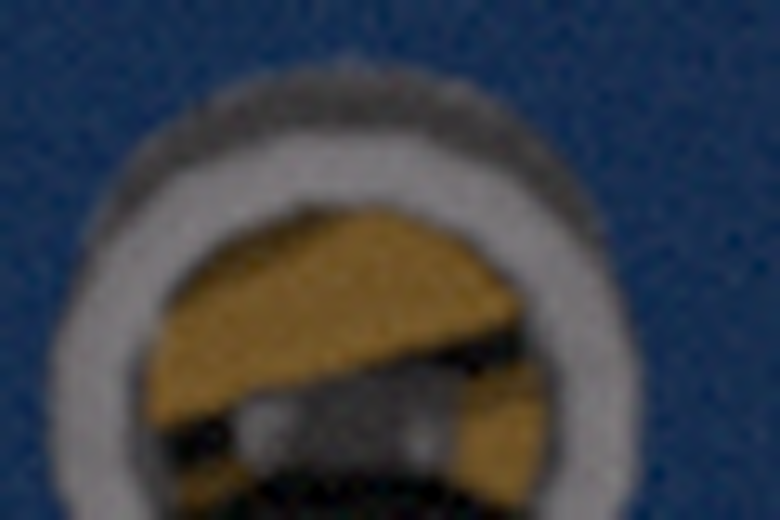

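Call:
send_rows(
  xyz=[
    [0, 0, -0.001],
    [0, 0.0001, -0.002],
    [0, 0.0002, -0.002],
    [0, 0.0002, -0.003],
    [0, 0.0002, -0.006],
    [0, 0.0002, -0.012],
    [0, 0.0002, -0.025],
    [0, 0.0002, -0.045],
    [0, 0.0002, -0.065],
    [0, 0.0002, -0.065],
  ],
  dr=[
    [0, 0, -0.025],
    [0, 0, -0.05],
    [0, 0, -0.09],
    [0, 0, -0.09],
    [0, 0, -0.09],
    [0, 0, -0.09],
    [0, 0, -0.09],
    [0, 0, -0.09],
    [0, 0, -0.09],
    [0, 0, -0.09],
  ],
  grip=[1, 1, 1, 1, 1, 1, 1, 1, 1, 1],
)

```text
t: 23.05
tool_pos: [632.1, 108.9, 246.3]
ee_rot: [[0.861, 0.134, -0.49], [0.118, -0.991, -0.063], [-0.494, -0.003, -0.869]]
force: [0.3, 0.9, -0.9]
width: 0.267
```

```bash
python3 look.py w; python3 - <<'E'
from h import *
S=S0
i,K,C=load("w");p=proj(K,C,S); print(p);x,y=int(p[0]),int(p[1]);crop(i,x-40,y-40,x+40,y+40,8,"w_zz")
i,K,C=grab("scene","w_sc"); crop(i,300,120,450,270,4,"w_sz")
R0=np.array([[-.0503,.9987,0],[.9987,.0503,0],[0,0,-1.]])
print("to rack", plan(np.array([416.2,-310.6,306]),R0))
E
```

```text
23.1 [631.34 108.87 244.77] [-0.1 -0.1 -1.3] [ 0.11 -0.35 -0.04] [  1.4  44.2  47.7  -3.3 117.7  82.8] 23.017209853052414
[[ 0.8603  0.1339 -0.4919]
 [ 0.118  -0.991  -0.0635]
 [-0.4959 -0.0034 -0.8684]]
tip est rel slot: SU,BY,AX 1.14 -1.75 64.54 tilt 0.32 blade ang -89.3
tip px [318.1382527  197.65921439] slot px [316.11788455 184.24533968] rim px [316.11143361 185.91682851]
[316.11788455 184.24533968]
to rack (array([-0.2647,  0.3867,  0.0781]), array([-0.1867,  0.2001, -0.6917]))
```

View pics/w_zz.png

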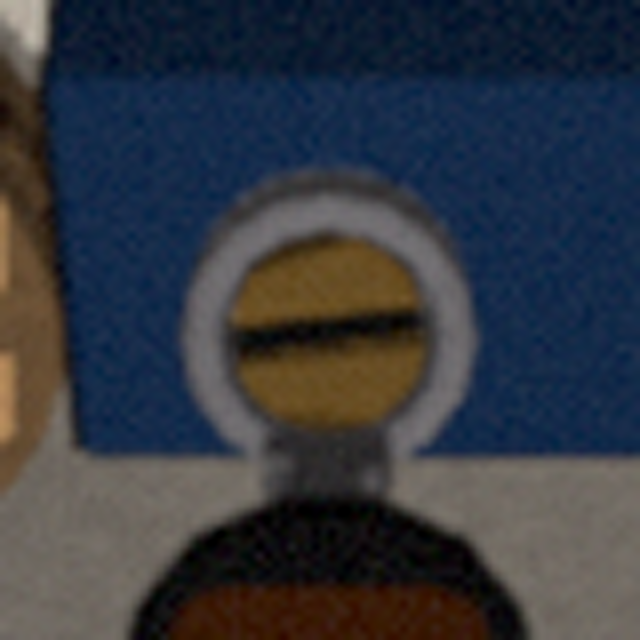

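View pics/w_sz.png

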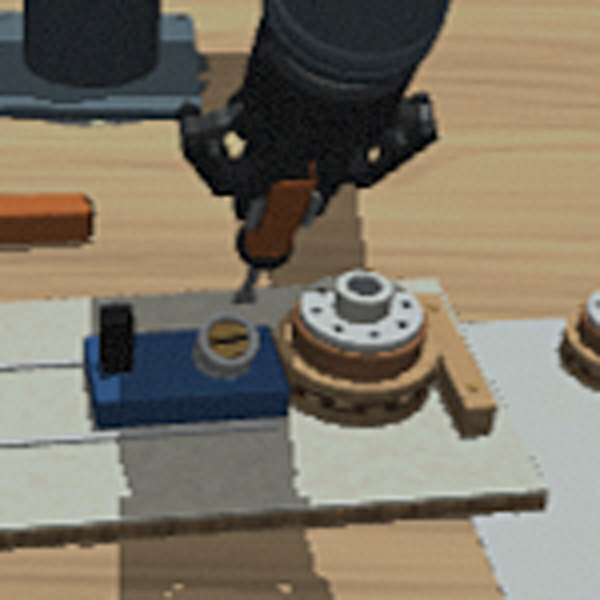

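Call:
send_rows(
  xyz=[
    [-0.025, 0, -0.042],
    [-0.035, 0, -0.06],
    [-0.2647, 0.3867, 0.0781],
    [-0.2647, 0.3867, 0.0781],
    [-0.2647, 0.3867, 0.0781],
    [-0.2647, 0.3867, 0.0781],
    [-0.2647, 0.3867, 0.0781],
    [-0.2647, 0.3867, 0.0781],
    [-0.2647, 0.3867, 0.0781],
    [-0.2647, 0.3867, 0.0781],
    [-0.2647, 0.3867, 0.0781],
    [-0.2647, 0.3867, 0.0781],
    [-0.2647, 0.3867, 0.0781],
    [-0.2647, 0.3867, 0.0781],
    [-0.2647, 0.3867, 0.0781],
    [-0.2647, 0.3867, 0.0781],
    [-0.2647, 0.3867, 0.0781],
  ],
  dr=[
    [0, 0, 0],
    [0, 0, 0],
    [-0.1867, 0.2001, -0.6917],
    [-0.1867, 0.2001, -0.6917],
    [-0.1867, 0.2001, -0.6917],
    [-0.1867, 0.2001, -0.6917],
    [-0.1867, 0.2001, -0.6917],
    [-0.1867, 0.2001, -0.6917],
    [-0.1867, 0.2001, -0.6917],
    [-0.1867, 0.2001, -0.6917],
    [-0.1867, 0.2001, -0.6917],
    [-0.1867, 0.2001, -0.6917],
    [-0.1867, 0.2001, -0.6917],
    [-0.1867, 0.2001, -0.6917],
    [-0.1867, 0.2001, -0.6917],
    [-0.1867, 0.2001, -0.6917],
    [-0.1867, 0.2001, -0.6917],
  ],
  grip=[1, 1, 1, 1, 1, 1, 1, 1, 1, 1, 1, 1, 1, 1, 1, 1, 1],
)

```text
t: 24.9
tool_pos: [417.3, -309.5, 306.3]
ee_rot: [[-0.051, 0.999, 0.001], [0.999, 0.051, 0.001], [0.0, 0.001, -1.0]]
force: [-0.4, 0.0, -1.0]
width: 0.267
```

```bash
python3 look.py x; python3 - <<'E'
from h import *
R0=np.array([[-.0503,.9987,0],[.9987,.0503,0],[0,0,-1.]])
print(plan(np.array([416.2,-310.6,306]),R0))
E
```

```text
24.95 [ 417.33 -309.57  306.4 ] [-0.3 -0.4 -0.7] [-0.05  0.01  0.03] [-48.9   9.9  87.2   0.1  82.9 -51.9] 22.669477709993437
[[-5.160e-02  9.987e-01  9.000e-04]
 [ 9.987e-01  5.160e-02  4.000e-04]
 [ 3.000e-04  9.000e-04 -1.000e+00]]
tip est rel slot: SU,BY,AX -190.5 -389.32 4.79 tilt 30.05 blade ang -4.7
tip px [316.36020151 199.53275248] slot px [ 473.71440633 -282.49703282] rim px [ 483.93932833 -295.26875913]
(array([-0.0008, -0.0012,  0.0004]), array([ 0.0005, -0.0001,  0.0007]))
```

View pics/x_z.png

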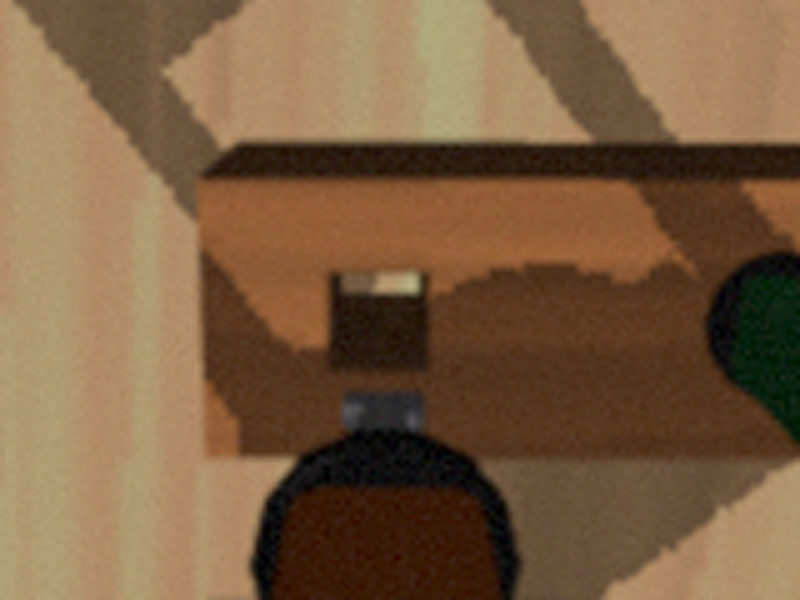

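Call:
send_rows(
  xyz=[
    [-0.0008, -0.0012, 0.02],
    [-0.0008, -0.0012, 0.04],
    [-0.0008, -0.0012, 0.055],
    [-0.0008, -0.0012, 0.07],
    [-0.0008, -0.0012, 0.09],
    [-0.0008, -0.0012, 0.11],
    [-0.0008, -0.0012, 0.125],
    [-0.0008, -0.0012, 0.135],
    [-0.0008, -0.0012, 0.142],
    [-0.0008, -0.0012, 0.147],
    [-0.0008, -0.0012, 0.149],
    [-0.0008, -0.0012, 0.149],
  ],
  dr=[
    [0, 0, 0],
    [0, 0, 0],
    [0, 0, 0],
    [0, 0, 0],
    [0, 0, 0],
    [0, 0, 0],
    [0, 0, 0],
    [0, 0, 0],
    [0, 0, 0],
    [0, 0, 0],
    [0, 0, 0],
    [0, 0, 0],
  ],
  grip=[1, 1, 1, 1, 1, 1, 1, 1, 1, 1, 1, 1],
)

```text
t: 26.2
tool_pos: [415.9, -311.7, 157.7]
ee_rot: [[-0.051, 0.999, 0.002], [0.999, 0.051, -0.0], [-0.0, 0.002, -1.0]]
force: [-0.2, -0.2, -0.5]
width: 0.268
```

```bash
python3 look.py y; python3 - <<'E'
from h import *
i,K,C=load("y");cv2.imwrite("pics/y_s.png",i)
E
```

```text
26.25 [ 415.91 -311.78  157.93] [ 0.4 -0.4 -0.5] [0.   0.   0.02] [-49.2  16.8 100.    0.1  63.1 -52.1] 22.866978252851965
[[-5.050e-02  9.987e-01  1.800e-03]
 [ 9.987e-01  5.050e-02 -3.000e-04]
 [-4.000e-04  1.800e-03 -1.000e+00]]
tip est rel slot: SU,BY,AX -117.62 -391.45 -124.57 tilt 30.1 blade ang -4.7
tip px [316.36032938 199.53169474] slot px [ 679.83461928 -810.50923691] rim px [ 719.37845214 -879.68764043]
```

View pics/y_s.png

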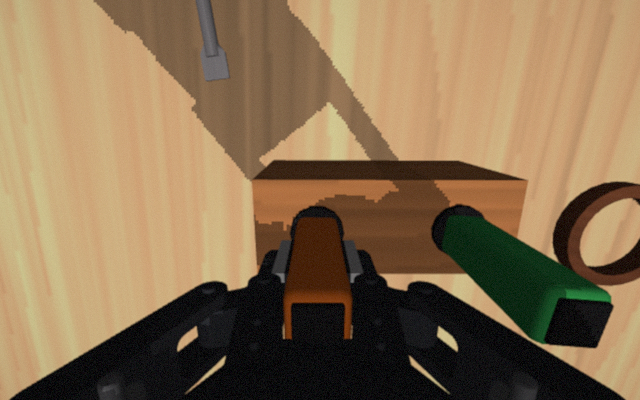

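Not yet touching; lower until the collar meets the rack.

Call:
send_rows(
  xyz=[
    [0, 0, 0.001],
    [0, 0, 0.002],
    [0, 0, 0.002],
  ],
  dr=[
    [0, 0, 0],
    [0, 0, 0],
    [0, 0, 0],
  ],
  grip=[1, 1, 1],
)

```text
t: 26.6
tool_pos: [415.9, -311.8, 156.2]
ee_rot: [[-0.051, 0.999, 0.002], [0.999, 0.051, -0.001], [-0.001, 0.002, -1.0]]
force: [-0.6, 0.7, 3.3]
width: 0.268
```

Call:
send_rows(
  xyz=[
    [0, 0, 0.001],
    [0, 0, 0.001],
  ],
  dr=[
    [0, 0, 0],
    [0, 0, 0],
  ],
  grip=[1, 1],
)

```text
t: 26.8
tool_pos: [415.9, -311.9, 156.1]
ee_rot: [[-0.051, 0.999, 0.002], [0.999, 0.051, -0.001], [-0.001, 0.002, -1.0]]
force: [-2.4, 2.0, 12.0]
width: 0.269
```

Seated (12 N up). Release and rise.

Call:
send_rows(
  xyz=[
    [0, 0, -0.001],
    [0, 0, -0.001],
    [0, 0, -0.001],
    [0, 0, -0.001],
    [0, 0, -0.001],
    [0, 0, -0.001],
    [0, 0, -0.001],
    [0, 0, -0.02],
    [0, 0, -0.05],
    [0, 0, -0.09],
    [0, 0, -0.139],
    [0, 0, -0.139],
    [0, 0, -0.139],
  ],
  dr=[
    [0, 0, 0],
    [0, 0, 0],
    [0, 0, 0],
    [0, 0, 0],
    [0, 0, 0],
    [0, 0, 0],
    [0, 0, 0],
    [0, 0, 0],
    [0, 0, 0],
    [0, 0, 0],
    [0, 0, 0],
    [0, 0, 0],
    [0, 0, 0],
  ],
  grip=[-1, -1, -1, -1, -1, -1, -1, -1, -1, -1, -1, -1, -1],
)

```text
t: 28.1
tool_pos: [415.9, -312.0, 294.9]
ee_rot: [[-0.051, 0.999, 0.004], [0.999, 0.051, -0.002], [-0.002, 0.003, -1.0]]
force: [0.3, 0.4, -0.0]
width: 1.0
```

```bash
python3 look.py z; python3 - <<'E'
from h import *
i,K,C=load("z");crop(i,200,130,400,280,4,"z_z")
i,K,C=grab("scene","z_sc"); crop(i,170,80,440,270,2.9,"z_sz")
i,K,C=grab("side","z_si"); crop(i,230,110,490,310,3,"z_siz")
E
```

```text
28.15 [ 415.38 -311.41  293.26] [-0.5 -0.1 -0.7] [-0.    0.03  0.02] [-49.2  10.3  88.6   0.1  81.1 -52.1] 84.96642852114935
[[-5.060e-02  9.987e-01  1.300e-03]
 [ 9.987e-01  5.060e-02  3.000e-04]
 [ 2.000e-04  1.300e-03 -1.000e+00]]
tip est rel slot: SU,BY,AX -185.75 -390.93 -7.64 tilt 30.08 blade ang -4.7
tip px [316.36096011 199.5328354 ] slot px [ 482.67812916 -307.70794244] rim px [ 493.75902569 -321.92561739]
```

View pics/z_z.png

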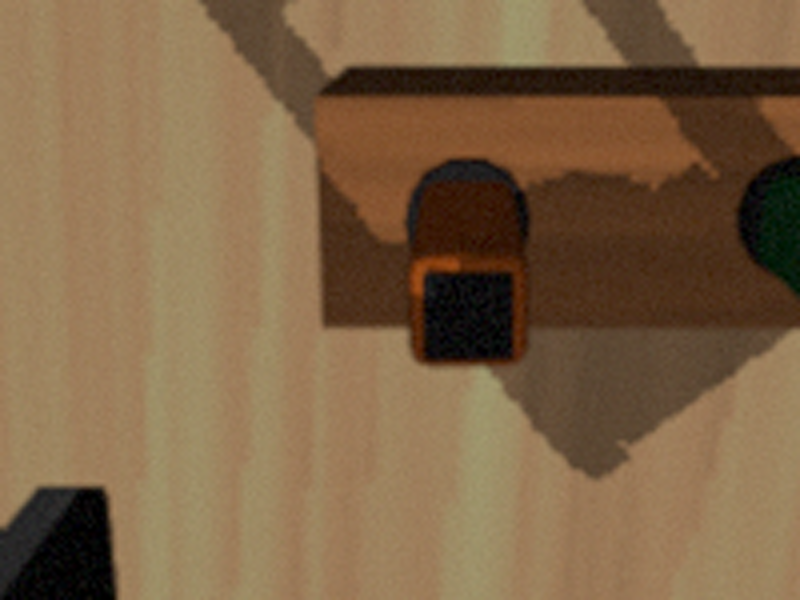

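View pics/z_sz.png

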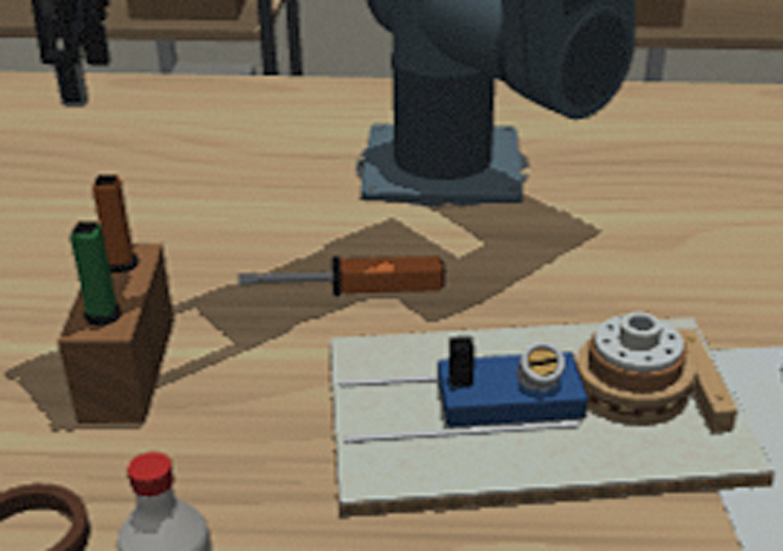

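View pics/z_siz.png

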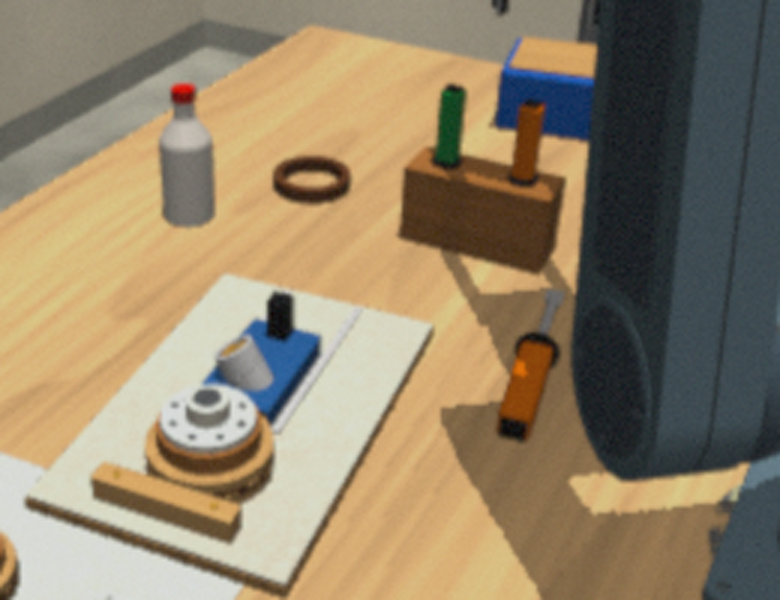

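Call:
send_rows(
  xyz=[
    [0, 0, -0.047],
    [0.4, 0.135, -0.047],
    [0.4, 0.135, -0.047],
    [0.4, 0.135, -0.047],
    [0.4, 0.135, -0.047],
    [0.4, 0.135, -0.047],
    [0.4, 0.135, -0.047],
    [0.4, 0.135, -0.047],
    [0.4, 0.135, -0.047],
    [0.4, 0.135, -0.047],
    [0.4, 0.135, -0.047],
    [0.4, 0.135, -0.047],
    [0.4, 0.135, -0.047],
  ],
  dr=[
    [0, 0, 0],
    [0, 0, 0],
    [0, 0, 0],
    [0, 0, 0],
    [0, 0, 0],
    [0, 0, 0],
    [0, 0, 0],
    [0, 0, 0],
    [0, 0, 0],
    [0, 0, 0],
    [0, 0, 0],
    [0, 0, 0],
    [0, 0, 0],
  ],
  grip=[-1, -1, -1, -1, -1, -1, -1, -1, -1, -1, -1, -1, -1],
)

```text
t: 29.6
tool_pos: [529.8, 93.6, 340.1]
ee_rot: [[-0.049, 0.999, -0.0], [0.999, 0.049, -0.0], [-0.0, -0.0, -1.0]]
force: [-0.3, -0.6, -0.3]
width: 0.998
```

```bash
python3 - <<'E'
from h import *
i,K,C=grab("wrist","aa"); print(arm.state()["t"],arm.state()["tool_pos"]); crop(i,190,10,410,230,2.7,"aa_z")
E
```

```text
29.65 [529.84065079  93.42315717 340.36681546]
```

View pics/aa_z.png

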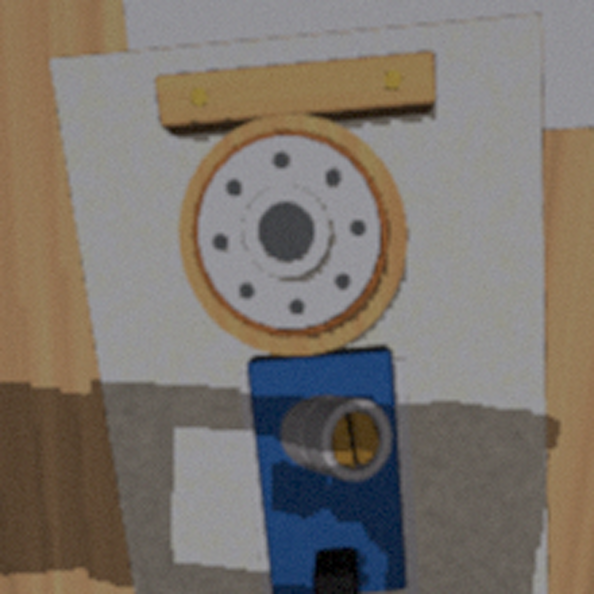

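```bash
python3 - <<'E'
from h import *
i,K,C=load("aa"); g=lambda x,y:(190+x/2.7-.3,10+y/2.7-.3)
print("hub",tob(onz(K,C,g(286,231),94)),"stop front",tob(onz(K,C,g(320,353),46)))
print(arm.job_done())
E
```

```text
hub [-9.1881444  74.49780416 94.        ] stop front [-0.46279265 19.58661941 46.        ]
the job is handed in; nothing more can be done
None
```

I slid the stop until it clamped the blank, locked the screw with the orange driver and stood the driver back in its hole. The job was handed in at about 30 s of the 70 s allowed; no verdict was given.

**Last checks**
- **Blank and stop:** the blank sits at y = 74.5 mm and x = −9 mm on the board. The stop front is at about 19.6 mm, so the stop reads about 0.0646. No gap showed in the final view from above. When I pushed the stop up, it stalled with the force rising from about 10 to 18 N.
- **Lock screw:** the blade touched the slot floor and stayed seated while turning. In the last few degrees the torque rose and the blade moved ahead of the slot, as expected at a hard stop. The slot then measured about 83 degrees, against 1.45 rad for locked.
- **Orange driver:** it stands upright in its own hole with the collar on the rack, and the gripper is clear of everything.
- **Green driver, bottle and ring:** all look unmoved in the final pictures.

**Problems and disagreements**
- **Large driver fell over:** the larger look-alike orange driver was standing on the table at the start. It was lying on the table by the time I had gripped the stop. I don't know whether it toppled by itself or was touched. It stayed on the work surface.
- **Screw position:** my first estimate of the screw from the board's dimensions was about 2 mm off along x from what the camera measured. I corrected the position from the wrist pictures before seating the blade.

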